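Nest the three mixing pots

ROBOT

A 7-joint arm with a two-finger parallel gripper is mounted at the origin on the work surface. World frame = base frame: x ahead of the robot, y to its left, z up, the work surface at z = 0. Lengths are in m, angles in rad, forces in N, time in s.
With the tool pointing down it reaches from about 0.4 to 0.85 m from the base axis. Payload 4.4 kg.
Tool frame: the origin (TCP) lies at the very end of the fingers, on their centre line; the grasp point (between the pads) lies arm.pinch_z behind it (arm.pinch_z is the distance from the TCP to the grasp point, in m); y points along the fingers, z is the direction in which the jaws open and shut, and the axes are right-handed (so a half turn about y gives the same grasp; the last joint's range is limited). The gripper opens to 94 mm and grips with 3 to 60 N. Pads are 16 mm wide; open, the fingers measure 119 mm over their backs; the gripper's body (75 mm by 177 mm) begins 78 mm behind the grasp point.
Start: joints at [1.17, 0.628, 0.038, 1.517, -0.027, 0.996, -0.02], TCP at [0.214, -0.614, 0.18] pointing down, gripper open.
Joint ranges: [-3.06, 3.06], [-0.37, 2.12], [-1.25, 1.32], [0.18, 2.47], [-1.1, 4.24], [0.23, 1.98], [-2.94, 2.94]. Speed limits (rad/s): [2.57, 2.57, 3.14, 3.14, 3.14, 3.14, 3.14].

INTERFACE

Orientations are given as [roll, pitch, yaw] about the fixed x, y, z axes, in that order (R = Rz(yaw) Ry(pitch) Rx(roll)).
In Python, from workcell import readout, cams, ticket, arm gives the robot as it stands. The module is installed in compiled form; this text tells all that it offers.
- The arm moves only by the shell command python3 -m crank 'ROWS' [OPENING] [FORCE]. ROWS is JSON, a list of rows, each an object with "delta_pos": the shift along the tool's x, y, z in m, a list of three; "roll": the turn about the tool's y in rad. A call has 1 to 8 rows; each row is the pose to reach, as a shift and turn from the pose commanded when the call began, along the tool's axes at that moment; what a row does not reach only later rows make up. A row lasts 1/10 s, in which the tool goes at most 50 mm and 8.59 degrees, less where a joint would pass 70% of its speed; a pose out of reach is approached as far as the arm can. A call with a gripper value outside its range is refused whole. OPENING is the gripper command: -1 is shut, 1 is fully open, values between are in proportion, set as the call begins (- or left out, the last holds). The fingers move at their own pace and stop on an object; FORCE is the grip in N (left out, the last holds). Time passes only in rows, so rows that repeat a pose let the fingers close. It gives the time, the measured TCP pose, the force and the opening at its end, in the units of the state.
- readout.observe(): the state, without advancing time (a new reading comes with each control period).
- cams.camera(name): name is "side" or "top"; returns a dict with "img" (384x512x3 uint8, red, green, blue), "mtx" (3x3 intrinsics, pixels), "extrinsics" (4x4, takes a point from world to camera coordinates). Camera axes: x right, y up, looking along -z (the intrinsics and any distortion apply to the point x, -y, -z); pixel columns grow to the right and rows downward; lengths in m; the calibration is good to about 2 mm. A picture is of the moment at which its call begins. There is no depth.
- ticket.finish_job(): hands the job in, once; it reports no verdict.
The state is a dict: "clock": time; "joint_pos": joint angles; "qd": joint speeds; "joint_torque": joint torques, N m; "tcp_pos": TCP position; "ee_rot": TCP orientation; "wrist_force": force on the tool from outside, world axes, zero at the start; "ft_torque": the same for the moment, N m; "gripper_width": finger opening in m.
Only numpy, scipy, OpenCV 4.12 (cv2) and the standard library are available. Lean on these libraries where they do the work, as an engineer would, in place of code of your own. Each camera call takes 0.05 s, during which the arm holds its last target.

TASK

Put the grey mixing pots together as one nest: take the middle-sized pot off the sloping rack and set it into the largest pot on the table, then set the smallest pot from the rack into the middle one. Each must go fully home, straight, with its collar resting all round on the rim below. Leave the largest pot standing about where it is, and do not shove or knock over the other things on the table.

Things in the scene. Friction and masses are not known exactly. Their poses are not given: they have to be found in the camera images.
- pot_large: Largest grey mixing pot: round, open, 100 mm high. Top 22 mm is a collar 11 mm thick, upright inside and out: 114 mm across, mouth 92; pinch it anywhere, one finger inside. Below it tapers from 100 to 82 mm at the foot (4 mm wall). Origin: centre of underside; z: axis, to the mouth. 220 g. Stands on the table. Nested, the middle pot's collar rests on this rim, origin 34 mm above this one's.
- pot_medium: Middle-sized grey mixing pot: round, open, 88 mm high. Top 22 mm is a collar 11 mm thick, upright inside and out: 102 mm across, mouth 80; pinch it anywhere, one finger inside. Below it tapers from 88 to 72 mm at the foot (4 mm wall). Origin: centre of underside; z: axis, to the mouth. 130 g. On the rack, axis leaning 30 degrees to its front. Nested, the smallest's collar rests on this rim, origin 34 mm above this one's.
- pot_small: Smallest grey mixing pot: round, open, 76 mm high. Top 22 mm is a collar 11 mm thick, upright inside and out: 90 mm across, mouth 68; pinch it anywhere, one finger inside. Below it tapers from 76 to 62 mm at the foot (4 mm wall). Origin: centre of underside; z: axis, to the mouth. 100 g. In the rack's other bay (either one), leaning likewise.
- rack: Green steel rack, fixed: board 130 x 340 mm leaning 30 degrees, low at its front (-x). Above the board: front lip 18 mm, back lip 12, sides 14, mid rib 12. Origin: on the table under the board's middle, where its face is 65 mm up; y along the rack. Pots stand at y = +78 and -78 mm, feet about 25 mm in front of the origin.
- tape: Roll of brown packing tape lying flat, 90 mm across, 25 mm high. Origin: centre of the underside. Not part of the job.
- tin: Closed tin with paper round it, 72 mm across, 95 mm high. Origin: centre of the underside. Not part of the job.
- filling_knife: Filling knife lying flat, 205 mm long, 60 mm wide steel blade, 14 mm high wooden handle. Origin: underside, where handle and blade meet; x points along the blade. Not part of the job.
- glue_bottle: White glue bottle with a blue spout, 60 mm across, 164 mm high. Origin: centre of the underside. Not part of the job.
- jar: Pale translucent plastic jar with a white lid, 92 mm across, 115 mm high. Origin: centre of the underside. Not part of the job.
- screwdriver: Screwdriver with a blue handle lying flat, 160 mm long, 26 mm high. Origin: underside at mid-length; x points to the tip. Not part of the job.
Not all that is in view belongs to the job. What is shaped like the pot_small but green or pink is not meant.

How it is judged:
By the outcome, as a careful person would: the job done as asked, in the order asked, and still so for the second after the job is handed in, with the robot touching nothing.
It also fails if it takes over 64 s, if anything falls off the work surface, if the arm or the gripper's body presses on something with over 40 N, if the wrist force passes 120 N, or if a joint passes its speed limit or range.

## Working session

There is one attempt and no reset: what is moved stays moved. The work goes in short steps, Python scripts to look and compute and a shell command to move; the robot and the scene stay as the last step left them, time stands still between calls to the robot, and variables do not carry over. Pictures are saved under pics/ and viewed, and the job is handed in when it is done.

```bash
mkdir -p pics; python3 - <<'E'
from workcell import readout,cams,arm
import cv2,numpy as np
s=readout.observe()
for k,v in s.items(): print(k,np.round(v,4))
print(arm.pinch_z,[a for a in dir(arm) if a[0]!='_'])
for n in("side","top"):
    c=cams.camera(n);cv2.imwrite(f"pics/{n}0.png",c["img"][:,:,::-1]);print(n,c["mtx"].tolist(),np.round(c["extrinsics"],4).tolist(),[k for k in c])
E
```

```text
clock 0.0
joint_pos [ 1.1703  0.6293  0.0385  1.5184 -0.027   0.9963 -0.02  ]
qd [-0.0012  0.0014 -0.0004  0.0002  0.0007  0.001  -0.0012]
joint_torque [-2.00000e-04 -5.49737e+01  1.14360e+00 -1.86641e+01 -5.22000e-02
  2.36000e-02  2.00000e-04]
tcp_pos [ 0.2133 -0.6132  0.1787]
ee_rot [-1.5727e+00 -1.0000e-04 -2.8069e+00]
wrist_force [ 0.3524 -0.4629 -0.18  ]
ft_torque [ 0.0231 -0.0046  0.0038]
gripper_width 0.094
0.0188 ['PlanningError', 'pinch_z']
side [[399.61202494120425, 0.0, 261.79481014228327], [0.0, 399.61202494120425, 194.47669459837297], [0.0, 0.0, 1.0]] [[-0.9725, -0.2319, -0.0189, 0.4924], [0.1567, -0.7129, 0.6835, -0.146], [-0.172, 0.6618, 0.7297, -1.0194], [0.0, 0.0, 0.0, 1.0]] ['img', 'mtx', 'extrinsics']
top [[365.74859563850544, 0.0, 254.72014876120912], [0.0, 365.74859563850544, 190.9305112123711], [0.0, 0.0, 1.0]] [[-0.0213, -0.9997, -0.0068, 0.0042], [0.9898, -0.0221, 0.1406, -0.5014], [-0.1407, -0.0037, 0.99, -1.204], [0.0, 0.0, 0.0, 1.0]] ['img', 'mtx', 'extrinsics']
```

```bash
ls -la .
```

```text
total 12
drwxr-xr-x  3 agent agent 4096 Dec  5 22:52 .
drwxr-xr-x 23 root  root  4096 Dec  5 22:52 ..
drwxr-xr-x  2 agent agent 4096 Dec  5 22:52 pics
```

View pics/side0.png

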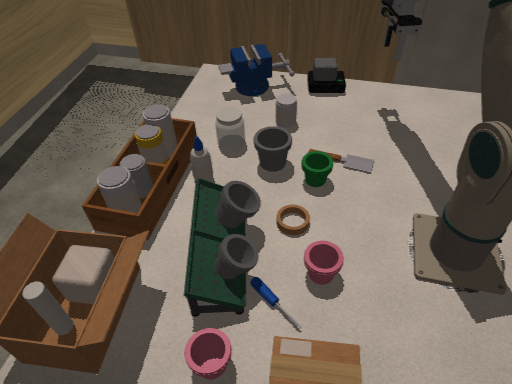

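View pics/top0.png

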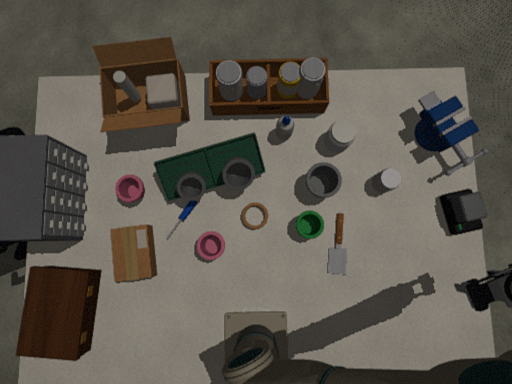

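```bash
cat > h.py <<'E'
from workcell import readout,cams,arm
import cv2,numpy as np
def cam(n):
    c=cams.camera(n);return c["img"],np.array(c["mtx"]),np.array(c["extrinsics"])
def ray(K,E,u,v):
    d=np.array([(u-K[0,2])/K[0,0],-(v-K[1,2])/K[1,1],-1.]);R=E[:3,:3];t=E[:3,3]
    return -R.T@t,R.T@d/np.linalg.norm(d)
def plane(K,E,u,v,z):
    o,d=ray(K,E,u,v);return o+d*(z-o[2])/d[2]
def proj(K,E,p):
    q=E[:3,:3]@np.array(p)+E[:3,3];return np.array([K[0,2]+K[0,0]*q[0]/-q[2],K[1,2]-K[1,1]*q[1]/-q[2]])
def tri(a,b):
    (o1,d1),(o2,d2)=a,b;A=np.stack([d1,-d2],1);s=np.linalg.lstsq(A,o2-o1,rcond=None)[0]
    p,q=o1+s[0]*d1,o2+s[1]*d2;return (p+q)/2,np.linalg.norm(p-q)
E
python3 - <<'E'
import cv2
a=cv2.imread("pics/side0.png");b=cv2.imread("pics/top0.png")
cv2.imwrite("pics/s1.png",cv2.convertScaleAbs(cv2.resize(a[100:320,170:350],None,fx=2.7,fy=2.7,interpolation=cv2.INTER_CUBIC),alpha=1.6))
cv2.imwrite("pics/t1.png",cv2.convertScaleAbs(cv2.resize(b[120:250,150:350],None,fx=4,fy=4,interpolation=cv2.INTER_CUBIC),alpha=2))
E
```

```text
(no output)
```

View pics/s1.png

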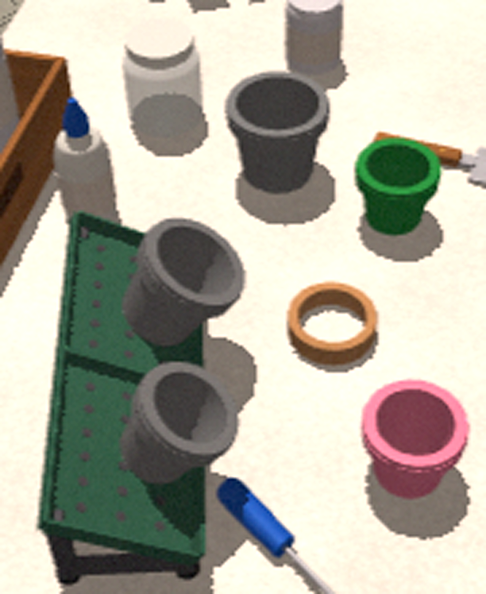

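View pics/t1.png

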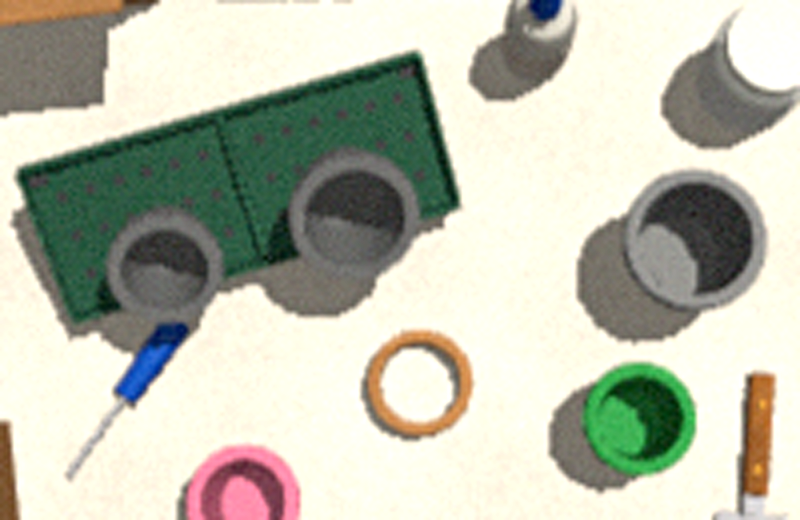

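```bash
python3 - <<'E'
from h import *
S=cam("side");T=cam("top");K,E=T[1:];k,e=S[1:]
for n,u,v,z in(("bl",155,163,.108),("br",254.5,133.75,.108),("fl",168.75,200,.048),("fr",264.5,171.75,.048)):
    print(n,plane(K,E,u,v,z).round(4))
for n,t,s in(("L",(323.75,179.75),(272.6,140.4)),("M",(238.4,173.75),(241.1,198.9)),("S",(191.1,186.5),(239.3,254.1))):
    p,g=tri(ray(K,E,*t),ray(k,e,*s));print(n,p.round(4),g.round(4))
print(plane(K,E,323.75,179.75,.1), plane(k,e,272.6,140.4,.1))
# automatic: brown tape/ green etc not needed
bl,br,fl,fr=[plane(K,E,u,v,z)for u,v,z in((155,163,.108),(254.5,133.75,.108),(168.75,200,.048),(264.5,171.75,.048))]
for a,b in((bl,br),(fl,fr)):
    d=a-b;print("len",np.linalg.norm(d[:2]),"yaw",np.arctan2(-d[0],d[1]))
yaw=np.mean([np.arctan2(-(a-b)[0],(a-b)[1]) for a,b in((bl,br),(fl,fr))])
print((bl+br)/2,(fl+fr)/2)
R=np.array([[np.cos(yaw),-np.sin(yaw)],[np.sin(yaw),np.cos(yaw)]])
c=((bl+br)/2+(fl+fr)/2)/2
# lips offsets normal to board: normal tilt(-sin30): back +12, front +18 => mean 15*sin30 to front
o=c[:2]+R@[.0075,0];print("origin",o,yaw)
for n,y,h in(("+",.078,0),("-",-.078,0)):
    for nm,h in(("M",.088),("S",.076)):
        foot=np.array([-.025,y,.065-.025*np.tan(np.pi/6)])
        rim=foot+h*np.array([-.5,0,.866]);print(n,nm,(o+R@rim[:2]).round(4),rim[2].round(4))
E
```

```text
bl [0.5893 0.313  0.108 ]
br [ 0.6793 -0.0103  0.108 ]
fl [0.4753 0.2816 0.048 ]
fr [ 0.5643 -0.0412  0.048 ]
L [ 0.5261 -0.2322  0.088 ] 0.001
M [0.5464 0.0438 0.1177] 0.0006
S [0.5099 0.1965 0.1052] 0.0009
[ 0.52358512 -0.22999832  0.1       ] [ 0.52344619 -0.21791715  0.1       ]
len 0.33561298863610617 yaw 0.2715940684645798
len 0.334838853608869 yaw 0.26886609252378674
[0.63431873 0.15134292 0.108     ] [0.51980023 0.12018548 0.048     ]
origin [0.5842873  0.13776635] 0.2702300804941833
+ M [0.497  0.1945] 0.1268
+ S [0.5028 0.1961] 0.1164
- M [0.5386 0.0442] 0.1268
- S [0.5444 0.0458] 0.1164
```

```bash
python3 - <<'E'
from h import *
S=cam("side");T=cam("top")
yaw=.270
ax=np.array([-.5*np.cos(yaw),-.5*np.sin(yaw),.866])
K,E=T[1:]
L=plane(K,E,323.75,179.75,.1);M=plane(K,E,238.4,173.75,.1268);Sm=plane(K,E,191.1,186.5,.1164)
print(L.round(4),M.round(4),Sm.round(4))
for n,(im,K,E) in(("s2",S),("t2",T)):
    f=3
    I=cv2.convertScaleAbs(cv2.resize(im[:,:,::-1],None,fx=f,fy=f,interpolation=cv2.INTER_CUBIC),alpha=1.6)
    for c,r,a in((L,.057,np.array([0,0,1.])),(M,.051,ax),(Sm,.045,ax)):
        u=np.cross(a,[0,1,0]);u/=np.linalg.norm(u);v=np.cross(a,u)
        for rr in(r,r-.011):
            P=np.array([proj(K,E,c+rr*(np.cos(t)*u+np.sin(t)*v)) for t in np.linspace(0,6.28,60)])
            cv2.polylines(I,[np.int32((P+.5)*f)],True,(0,0,255) if rr==r else (0,255,255),1)
    I=I[330:900,450:1050] if n=="s2" else I[360:720,450:1080]
    cv2.imwrite(f"pics/{n}.png",I)
E
```

```text
[ 0.5236 -0.23    0.1   ] [0.5443 0.0433 0.1268] [0.5086 0.1946 0.1164]
```

View pics/s2.png

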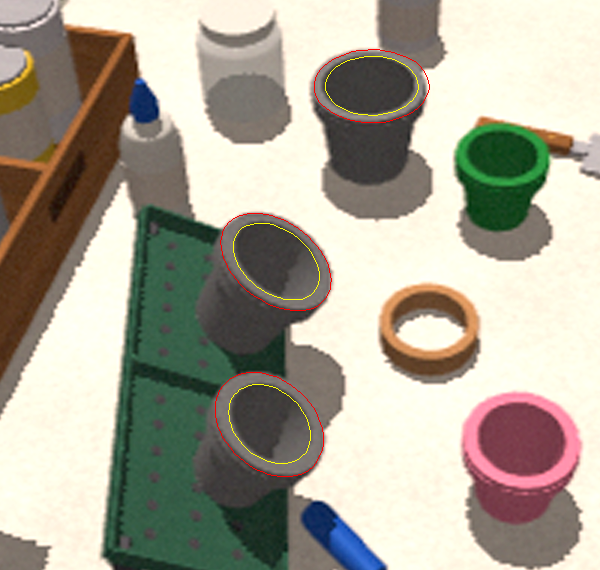

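View pics/t2.png

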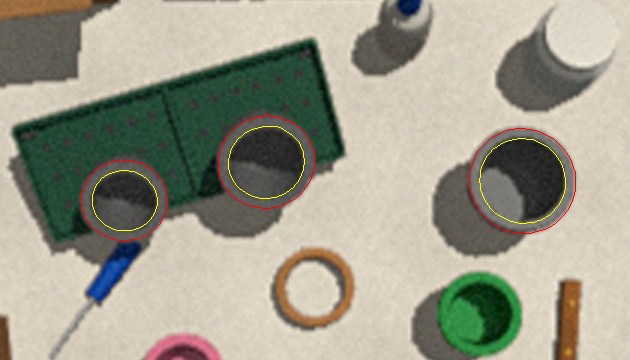

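```bash
cat > d.py <<'E'
import sys
from h import *
# usage: d.py x y z jawangle : delta from measured pose in tool axes
s=readout.observe();p=np.array(s["tcp_pos"]);r=s["ee_rot"]
from scipy.spatial.transform import Rotation as Ro
R=Ro.from_euler("xyz",r).as_matrix()
ja=np.arctan2(R[1,2],R[0,2])
print("clock",s["clock"],"tcp",p.round(4),"jaw",ja.round(4),"F",np.round(s["wrist_force"],1),"T",np.round(s["ft_torque"],2),"w",round(s["gripper_width"],4),"q",np.round(s["joint_pos"],2))
if len(sys.argv)>3:
    t=np.array([float(a) for a in sys.argv[1:4]])
    dr=0
    if len(sys.argv)>4: dr=(-(float(sys.argv[4])-ja)+np.pi)%(2*np.pi)-np.pi
    print("delta",(R.T@(t-p)).round(4),"roll",round(dr,4))
E
python3 d.py .35 -.35 .30; python3 d.py .512 .034 .28 .27
```

```text
clock 0.3 tcp [ 0.2135 -0.6137  0.1793] jaw -1.2359 F [1.5 1.1 0.2] T [-0.03 -0.01  0.01] w 0.094 q [ 1.17  0.63  0.04  1.52 -0.03  1.   -0.02]
delta [-0.2155 -0.1206 -0.2043] roll 0
clock 0.3 tcp [ 0.2135 -0.6137  0.1793] jaw -1.2359 F [1.5 1.1 0.2] T [-0.03 -0.01  0.01] w 0.094 q [ 1.17  0.63  0.04  1.52 -0.03  1.   -0.02]
delta [-0.4947 -0.1004 -0.5137] roll -1.5059
```

```bash
python3 -m crank '[{"delta_pos":[0,-0.1,0],"roll":0},{"delta_pos":[0,-0.1,0],"roll":0},{"delta_pos":[-0.495,-0.1,-0.514],"roll":-1.506},{"delta_pos":[-0.495,-0.1,-0.514],"roll":-1.506},{"delta_pos":[-0.495,-0.1,-0.514],"roll":-1.506},{"delta_pos":[-0.495,-0.1,-0.514],"roll":-1.506},{"delta_pos":[-0.495,-0.1,-0.514],"roll":-1.506},{"delta_pos":[-0.495,-0.1,-0.514],"roll":-1.506}]' 0.28 10; python3 d.py .512 .034 .28 .27
```

```text
clock: 1.1
tcp_pos: [0.3396, -0.3396, 0.2798]
ee_rot: [-1.57, -0.0, -1.901]
wrist_force: [1.5, -0.0, -0.0]
gripper_width: 0.0599
clock 1.1 tcp [ 0.3396 -0.3396  0.2798] jaw -0.33 F [ 1.5 -0.  -0. ] T [-0.05 -0.1  -0.03] w 0.0599 q [ 0.91  0.28 -0.24  1.83  0.08  1.05  0.31]
delta [-4.093e-01 -3.000e-04  4.200e-02] roll -0.6
```

```bash
python3 -m crank '[{"delta_pos":[-0.409,0,0.042],"roll":-0.6},{"delta_pos":[-0.409,0,0.042],"roll":-0.6},{"delta_pos":[-0.409,0,0.042],"roll":-0.6},{"delta_pos":[-0.409,0,0.042],"roll":-0.6},{"delta_pos":[-0.409,0,0.042],"roll":-0.6},{"delta_pos":[-0.409,0,0.042],"roll":-0.6},{"delta_pos":[-0.409,0,0.042],"roll":-0.6},{"delta_pos":[-0.409,0,0.042],"roll":-0.6}]'; python3 d.py .512 .034 .28 .27
```

```text
clock: 1.9
tcp_pos: [0.5095, 0.0223, 0.2798]
ee_rot: [-1.57, -0.001, -1.307]
wrist_force: [0.9, -0.4, -0.1]
gripper_width: 0.0604
clock 1.9 tcp [0.5095 0.0223 0.2798] jaw 0.2634 F [ 0.9 -0.4 -0.1] T [ 0.01 -0.11 -0.08] w 0.0604 q [ 0.28  0.35 -0.53  1.75  0.2   1.09 -0.05]
delta [-0.0106 -0.0002  0.0054] roll -0.0066
```

```bash
python3 -m crank '[{"delta_pos":[0,0,0],"roll":0},{"delta_pos":[0,0,0],"roll":0}]'; python3 d.py .512 .034 .14 .27
```

```text
clock: 2.1
tcp_pos: [0.5088, 0.0217, 0.2793]
ee_rot: [-1.571, 0.0, -1.304]
wrist_force: [-0.2, -0.3, -0.1]
gripper_width: 0.0598
clock 2.1 tcp [0.5088 0.0217 0.2793] jaw 0.2669 F [-0.2 -0.3 -0.1] T [-0.06 -0.12  0.04] w 0.0598 q [ 0.28  0.35 -0.53  1.75  0.2   1.09 -0.04]
delta [-0.011   0.1393  0.0064] roll -0.0031
```

Descend to 0.14, then check by picture.

```bash
python3 -m crank '[{"delta_pos":[-0.011,0.08,0.006],"roll":0},{"delta_pos":[-0.011,0.08,0.006],"roll":0},{"delta_pos":[-0.011,0.14,0.006],"roll":0},{"delta_pos":[-0.011,0.14,0.006],"roll":0},{"delta_pos":[-0.011,0.14,0.006],"roll":0}]'; python3 d.py .512 .034 .088 .27
cat > pic.py <<'E'
import sys
from h import *
# pic.py tag cx cy(world) z halfpx
t=sys.argv[1];p=[float(a) for a in sys.argv[2:5]];h=int(sys.argv[5]) if len(sys.argv)>5 else 50
o=[]
for n in("side","top"):
    im,K,E=cam(n);u=proj(K,E,p).astype(int);
    x0=min(max(u[0]-h,0),512-2*h);y0=min(max(u[1]-h,0),384-2*h);print(n,"origin",x0,y0,"scale",400/(2*h))
    o.append(cv2.convertScaleAbs(cv2.resize(im[y0:y0+2*h,x0:x0+2*h,::-1],(400,400),interpolation=cv2.INTER_CUBIC),alpha=1.6))
cv2.imwrite(f"pics/{t}.png",np.hstack(o))
E
python3 pic.py a1 .52 .03 .13
```

```text
clock: 2.6
tcp_pos: [0.5104, 0.0309, 0.1387]
ee_rot: [-1.575, -0.0, -1.309]
wrist_force: [0.4, -0.6, 0.8]
gripper_width: 0.0601
clock 2.6 tcp [0.5104 0.0309 0.1387] jaw 0.2618 F [ 0.4 -0.6  0.8] T [-0.06 -0.13 -0.02] w 0.0601 q [ 0.2   0.52 -0.46  1.93  0.33  0.76 -0.19]
delta [-0.0026  0.0507  0.0025] roll -0.0082
side origin 202 143 scale 4.0
top origin 192 131 scale 4.0
```

View pics/a1.png

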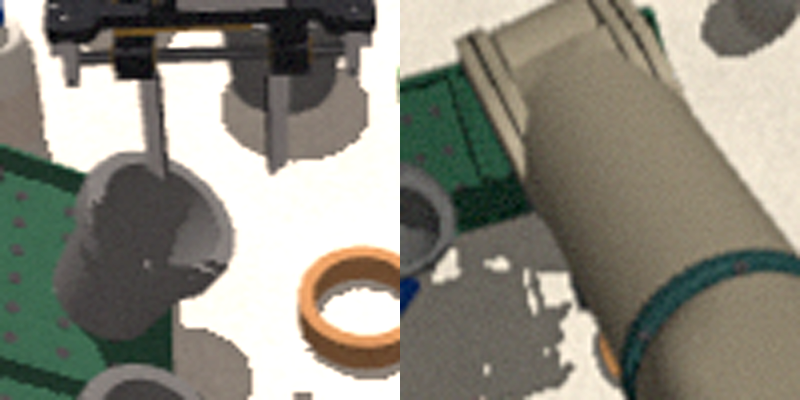

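```bash
python3 -m crank '[{"delta_pos":[-0.003,0.025,0.002],"roll":-0.008},{"delta_pos":[-0.003,0.05,0.002],"roll":-0.008},{"delta_pos":[-0.003,0.05,0.002],"roll":-0.008}]'; python3 d.py .512 .034 .088 .27; python3 -m crank '[{"delta_pos":[0,0,0],"roll":0},{"delta_pos":[0,0,0],"roll":0},{"delta_pos":[0,0,0],"roll":0},{"delta_pos":[0,0,0],"roll":0}]' -0.7 8; python3 d.py;python3 pic.py a2 .52 .03 .13
```

```text
clock: 3.0
tcp_pos: [0.5126, 0.0356, 0.0895]
ee_rot: [-1.572, -0.0, -1.299]
wrist_force: [-0.8, 0.1, 0.6]
gripper_width: 0.0602
clock 3.0 tcp [0.5126 0.0356 0.0895] jaw 0.2714 F [-0.8  0.1  0.6] T [-0.01 -0.12 -0.05] w 0.0602 q [ 0.16  0.6  -0.42  1.97  0.39  0.65 -0.24]
delta [ 0.0014  0.0015 -0.001 ] roll 0.0014
clock: 3.4
tcp_pos: [0.5137, 0.0363, 0.0906]
ee_rot: [-1.569, -0.0, -1.299]
wrist_force: [-0.6, -0.4, -0.6]
gripper_width: 0.0313
clock 3.4 tcp [0.5137 0.0363 0.0906] jaw 0.2717 F [-0.6 -0.4 -0.6] T [-0.03 -0.15 -0.02] w 0.0313 q [ 0.16  0.59 -0.42  1.97  0.39  0.65 -0.24]
side origin 202 143 scale 4.0
top origin 192 131 scale 4.0
```

View pics/a2.png

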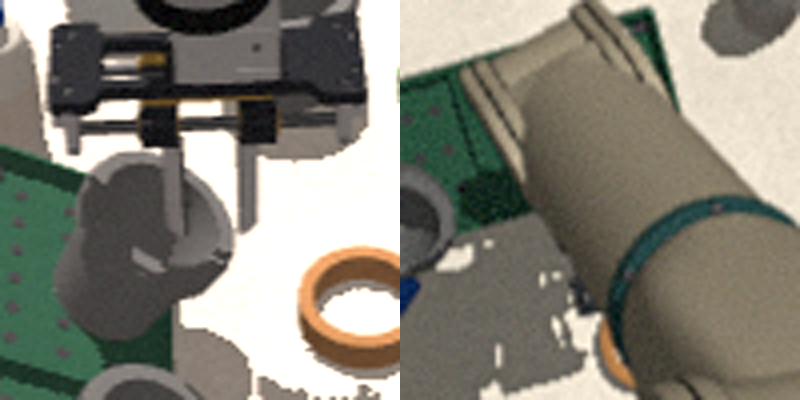

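```bash
python3 -m crank '[{"delta_pos":[0,0,0],"roll":0},{"delta_pos":[0,0,0],"roll":0},{"delta_pos":[0,0,0],"roll":0}]' -1 8; python3 d.py; python3 -m crank '[{"delta_pos":[0,-0.01,0],"roll":0},{"delta_pos":[0,-0.02,0],"roll":0},{"delta_pos":[0,-0.02,0],"roll":0}]' -1 10;python3 d.py;python3 pic.py a3 .52 .03 .13
```

```text
clock: 3.8
tcp_pos: [0.513, 0.0363, 0.0896]
ee_rot: [-1.571, 0.0, -1.299]
wrist_force: [0.0, -0.1, 1.0]
gripper_width: 0.0015
clock 3.8 tcp [0.513  0.0363 0.0896] jaw 0.272 F [ 0.  -0.1  1. ] T [ 0.01 -0.1  -0.04] w 0.0015 q [ 0.16  0.6  -0.42  1.97  0.39  0.65 -0.24]
clock: 4.1
tcp_pos: [0.5144, 0.0367, 0.1113]
ee_rot: [-1.567, -0.0, -1.299]
wrist_force: [-0.4, -0.1, -0.3]
gripper_width: 0.0008
clock 4.1 tcp [0.5144 0.0367 0.1113] jaw 0.2719 F [-0.4 -0.1 -0.3] T [-0.01 -0.15  0.  ] w 0.0008 q [ 0.17  0.56 -0.44  1.96  0.36  0.7  -0.22]
side origin 202 143 scale 4.0
top origin 192 131 scale 4.0
```

View pics/a3.png

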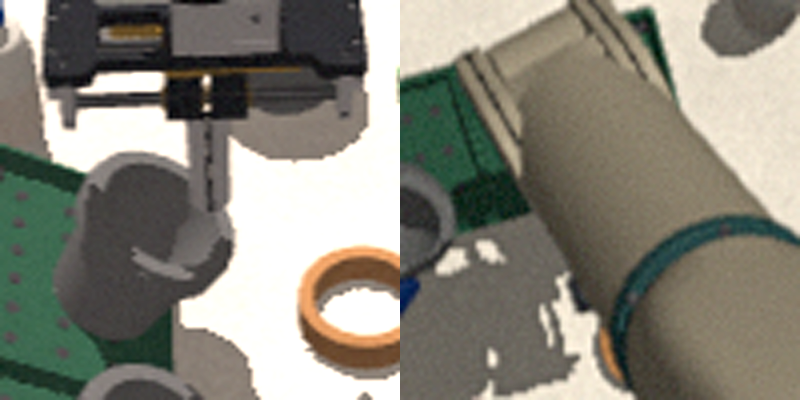

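```bash
python3 - <<'E'
from h import *
im,K,E=cam("side")
j=np.array([np.cos(.271),np.sin(.271),0]);ax=np.array([-.5*j[0],-.5*j[1],.866])
t=np.array([.5137,.0363,.0906])
c=lambda p:((proj(K,E,p)-[202,143])*4).round(0)
for s in(.0156,-.0156,.03,-.03):print("tip",s,c(t+s*j))
print("tcp now",c([.5144,.0367,.1113]))
M=np.array([.5443,.0433,.1268]);fr=np.cross(ax,np.cross(ax,j)); fr/=np.linalg.norm(fr);print(fr)
for r in(.051,.040,-.051):
  for z in (0,-.022): print("rim",r,z,c(M+r*fr+z*ax),(M+r*fr+z*ax).round(4))
E
```

```text
tip 0.0156 [187. 253.]
tip -0.0156 [236. 251.]
tip 0.03 [165. 254.]
tip -0.03 [259. 250.]
tcp now [210. 231.]
[-0.83441255 -0.23182903 -0.500011  ]
rim 0.051 0 [232. 238.] [0.5017 0.0315 0.1013]
rim 0.051 -0.022 [215. 259.] [0.5123 0.0344 0.0822]
rim 0.04 0 [216. 233.] [0.5109 0.034  0.1068]
rim 0.04 -0.022 [200. 254.] [0.5215 0.037  0.0877]
rim -0.051 0 [ 85. 188.] [0.5869 0.0551 0.1523]
rim -0.051 -0.022 [ 70. 210.] [0.5975 0.0581 0.1332]
```

```bash
python3 - <<'E'
from h import *
im,K,E=cam("side")
I=cv2.resize(im[150:230,210:310,::-1],(800,600),interpolation=cv2.INTER_CUBIC)
cv2.imwrite("pics/z1.png",cv2.convertScaleAbs(I,alpha=1.8))
s=readout.observe();print(s["tcp_pos"])
for dz in (0,.0188,.1): 
    u=proj(K,E,np.array(s["tcp_pos"])+[0,0,dz]);print(((u-[210,150])*[8,7.5]).round())
E
```

```text
[0.51290698 0.0362108  0.10960698]
[360. 383.]
[358. 345.]
[350. 167.]
```

View pics/z1.png

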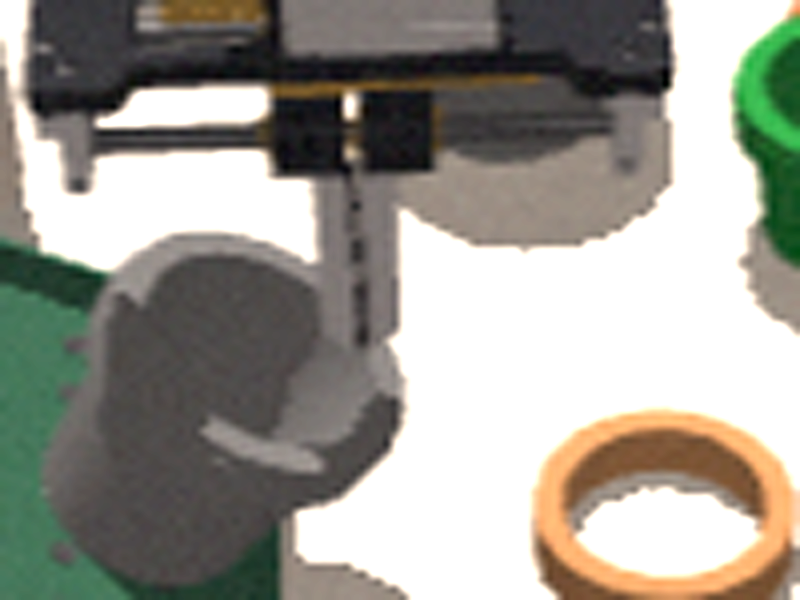

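```bash
python3 - <<'E'
from h import *
o=[]
for n,b in(("side",(360,0)),("top",(420,250))):
    _,K,E=cam(n);im=cv2.imread(f"pics/{n}0.png")
    t=np.array([.2133,-.6132,.1787])
    for dz in(0,.0188,.1):print(n,((proj(K,E,t+[0,0,dz])-b)*4.4).round())
    o.append(cv2.convertScaleAbs(cv2.resize(im[b[1]:b[1]+90,b[0]:b[0]+90],None,fx=4.4,fy=4.4,interpolation=cv2.INTER_CUBIC),alpha=2))
cv2.imwrite("pics/z2.png",np.hstack(o))
E
```

```text
side [127. 266.]
side [133. 242.]
side [157. 136.]
top [206. 124.]
top [222. 127.]
top [301. 140.]
```

View pics/z2.png

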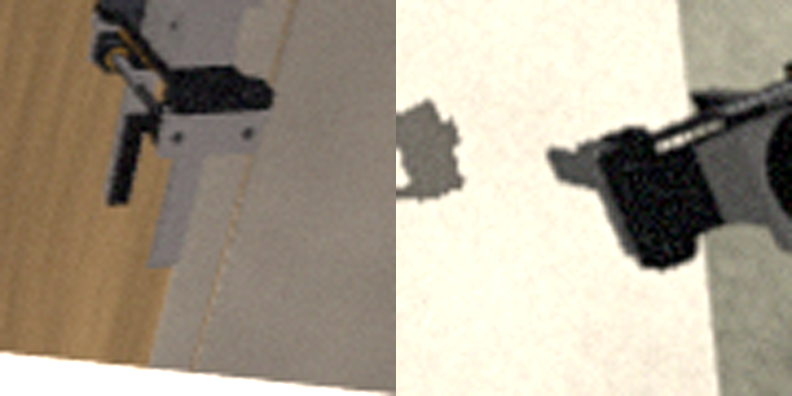

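```bash
python3 - <<'E'
from h import *
_,K,E=cam("top")
for n,p in(("tape",(254,215)),("green",(309,224)),("mid",(275,190)),("pink",(210,246)),("driver tail",(193,203))):print(n,plane(K,E,*p,.02).round(3))
E
python3 d.py .50 -.085 .20
```

```text
tape [ 0.421 -0.002  0.02 ]
green [ 0.386 -0.188  0.02 ]
mid [ 0.505 -0.076  0.02 ]
pink [0.32  0.148 0.02 ]
driver tail [0.467 0.205 0.02 ]
clock 4.45 tcp [0.5128 0.0363 0.1093] jaw 0.2719 F [0.5 0.1 0.3] T [-0.07 -0.03  0.02] w 0.0001 q [ 0.17  0.57 -0.44  1.96  0.36  0.7  -0.22]
delta [ 0.1134 -0.0907 -0.0449] roll 0
```

```bash
python3 -m crank '[{"delta_pos":[0,-0.05,0],"roll":0},{"delta_pos":[0,-0.09,0],"roll":0},{"delta_pos":[0.118,-0.09,-0.045],"roll":0},{"delta_pos":[0.118,-0.09,-0.045],"roll":0},{"delta_pos":[0.118,-0.09,-0.045],"roll":0},{"delta_pos":[0.118,0.06,-0.045],"roll":0},{"delta_pos":[0.118,0.06,-0.045],"roll":0},{"delta_pos":[0.118,0.06,-0.045],"roll":0}]'; python3 d.py;python3 pic.py a4 .50 -.085 .05
python3 - <<'E'
from h import *
_,K,E=cam("side");s=readout.observe();t=np.array(s["tcp_pos"])
print(t,[proj(K,E,t+[0,0,d]).round(1) for d in(0,.0188)])
E
```

```text
clock: 5.25
tcp_pos: [0.5016, -0.09, 0.0483]
ee_rot: [-1.569, -0.0, -1.3]
wrist_force: [0.7, -0.1, 0.0]
gripper_width: 0.0003
clock 5.25 tcp [ 0.5016 -0.09    0.0483] jaw 0.2707 F [ 0.7 -0.1  0. ] T [-0.08 -0.05 -0.02] w 0.0003 q [ 0.37  0.65 -0.37  2.02  0.44  0.54 -0.04]
side origin 220 134 scale 4.0
top origin 228 140 scale 4.0
[ 0.49852834 -0.08887577  0.04726658] [array([271.4, 184.6]), array([271.4, 179.9])]
```

View pics/a4.png

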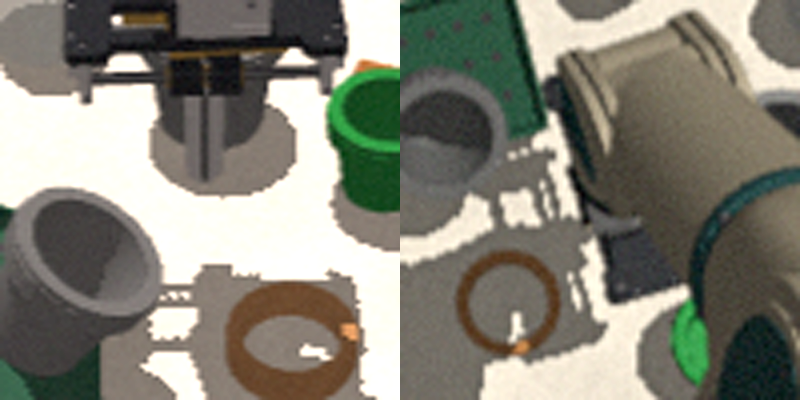

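```bash
python3 -m crank '[{"delta_pos":[0,0.02,0],"roll":0},{"delta_pos":[0,0.04,0],"roll":0},{"delta_pos":[0,0.045,0],"roll":0}]'; python3 -m crank '[{"delta_pos":[0,0.002,0],"roll":0},{"delta_pos":[0,0.004,0],"roll":0}]';
```

```text
clock: 5.7
tcp_pos: [0.5027, -0.0895, 0.006]
ee_rot: [-1.569, -0.001, -1.299]
wrist_force: [-0.2, 0.5, 0.9]
gripper_width: 0.0004
clock: 5.9
tcp_pos: [0.5029, -0.0896, 0.0024]
ee_rot: [-1.568, -0.001, -1.299]
wrist_force: [-1.0, 0.4, -0.1]
gripper_width: 0.0006
```

```bash
for i in 1 2 3; do python3 -m crank '[{"delta_pos":[0,0.003,0],"roll":0}]' | egrep 'tcp|force'; done
```

```text
tcp_pos: [0.5027, -0.0896, -0.0011]
wrist_force: [-0.0, 0.3, -0.4]
tcp_pos: [0.502, -0.0896, -0.0048]
wrist_force: [-0.1, 0.1, 0.2]
tcp_pos: [0.5016, -0.0895, -0.0083]
wrist_force: [0.2, -0.5, 0.1]
```

```bash
for i in 1 2 3; do python3 -m crank '[{"delta_pos":[0,0.003,0],"roll":0}]' | egrep 'tcp|force'; done
```

```text
tcp_pos: [0.5014, -0.0894, -0.0116]
wrist_force: [0.3, -0.3, -0.8]
tcp_pos: [0.5013, -0.0894, -0.0147]
wrist_force: [-0.3, -0.0, 0.5]
tcp_pos: [0.5013, -0.0894, -0.0178]
wrist_force: [-0.6, 0.1, 0.1]
```

```bash
for i in 1 2; do python3 -m crank '[{"delta_pos":[0,0.002,0],"roll":0}]' | egrep 'tcp|force'; done;python3 d.py .5128 .0363 .14 .27
```

```text
tcp_pos: [0.5012, -0.0894, -0.0198]
wrist_force: [0.1, 0.2, 0.2]
tcp_pos: [0.5013, -0.0894, -0.0217]
wrist_force: [0.7, -0.1, -0.2]
clock 6.7 tcp [ 0.5013 -0.0894 -0.0217] jaw 0.2721 F [ 0.7 -0.1 -0.2] T [-0.05 -0.11  0.02] w 0.0003 q [ 0.3   0.77 -0.27  2.05  0.51  0.39 -0.1 ]
delta [-0.118  -0.1617  0.0448] roll 0.0021
```

```bash
for i in 1 2; do python3 -m crank '[{"delta_pos":[0,0.002,0],"roll":0}]' | egrep 'tcp|force'; done;python3 d.py .5128 .0363 .14 .27
```

```text
tcp_pos: [0.5014, -0.0894, -0.0236]
wrist_force: [0.0, 0.5, -0.4]
tcp_pos: [0.5014, -0.0894, -0.0256]
wrist_force: [0.2, 0.6, 0.7]
clock 6.9 tcp [ 0.5014 -0.0894 -0.0256] jaw 0.272 F [0.2 0.6 0.7] T [-0.05 -0.14  0.04] w 0.0004 q [ 0.3   0.78 -0.26  2.05  0.52  0.38 -0.11]
delta [-0.118  -0.1656  0.0448] roll 0.002
```

```bash
for i in 1 2; do python3 -m crank '[{"delta_pos":[0,0.002,0],"roll":0}]' | egrep 'tcp|force'; done;python3 pic.py a5 .50 -.09 .02 30
```

```text
tcp_pos: [0.5015, -0.0895, -0.0259]
wrist_force: [-6.7, 1.7, 40.3]
tcp_pos: [0.5015, -0.0895, -0.026]
wrist_force: [-10.8, 1.8, 61.5]
side origin 241 160 scale 6.666666666666667
top origin 249 161 scale 6.666666666666667
```

View pics/a5.png

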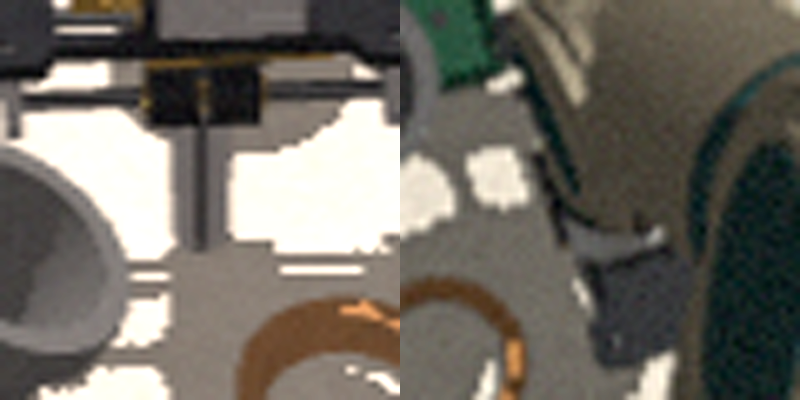

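```bash
python3 -m crank '[{"delta_pos":[0,-0.015,0],"roll":0},{"delta_pos":[0,-0.066,0],"roll":0},{"delta_pos":[0,-0.115,0],"roll":0},{"delta_pos":[0,-0.15,0],"roll":0}]' -1; python3 - <<'E'
from h import *
_,K,E=cam("side")
print(proj(K,E,[.5015,-.0895,0]),plane(K,E,271.45,197.2,0), plane(K,E,271.2,179.5,.0473+.0257))
E
python3 d.py .5128 .0363 .14 .27
```

```text
clock: 7.6
tcp_pos: [0.5021, -0.0893, 0.1234]
ee_rot: [-1.568, -0.001, -1.299]
wrist_force: [0.8, 0.4, 0.5]
gripper_width: 0.0004
[270.50053132 195.70093904] [ 0.4975135  -0.08428625  0.        ] [ 0.49794906 -0.08349208  0.073     ]
clock 7.65 tcp [ 0.5054 -0.0895  0.1277] jaw 0.2721 F [ 1.4 -0.3  2.8] T [-0.03 -0.2  -0.01] w 0.0006 q [ 0.44  0.53 -0.46  1.95  0.35  0.72  0.04]
delta [-0.1191 -0.0125  0.0411] roll 0.0021
```

```bash
python3 d.py .512 .034 .17 .27; python3 -m crank '[{"delta_pos":[-0.119,-0.045,0.040],"roll":0.002},{"delta_pos":[-0.119,-0.045,0.040],"roll":0.002},{"delta_pos":[-0.119,-0.045,0.040],"roll":0.002},{"delta_pos":[-0.119,-0.045,0.040],"roll":0.002},{"delta_pos":[-0.119,-0.045,0.040],"roll":0.002},{"delta_pos":[-0.119,-0.045,0.040],"roll":0.002},{"delta_pos":[-0.119,-0.045,0.040],"roll":0.002},{"delta_pos":[-0.119,-0.045,0.040],"roll":0.002}]' 0.28 8;python3 d.py .512 .034 .062 .27
```

```text
clock 7.65 tcp [ 0.5054 -0.0895  0.1277] jaw 0.2721 F [ 1.4 -0.3  2.8] T [-0.03 -0.2  -0.01] w 0.0006 q [ 0.44  0.53 -0.46  1.95  0.35  0.72  0.04]
delta [-0.117  -0.0425  0.04  ] roll 0.0021
clock: 8.45
tcp_pos: [0.5076, 0.0346, 0.165]
ee_rot: [-1.572, -0.0, -1.303]
wrist_force: [-0.1, 0.5, -0.9]
gripper_width: 0.0588
clock 8.45 tcp [0.5076 0.0346 0.165 ] jaw 0.2678 F [-0.1  0.5 -0.9] T [-0.03 -0.07 -0.03] w 0.0588 q [ 0.22  0.48 -0.49  1.91  0.3   0.82 -0.17]
delta [0.0017 0.103  0.0042] roll -0.0022
```

```bash
python3 -m crank '[{"delta_pos":[0.001,0.04,0.004],"roll":0},{"delta_pos":[0.001,0.07,0.004],"roll":0},{"delta_pos":[0.001,0.09,0.004],"roll":0},{"delta_pos":[0.001,0.102,0.004],"roll":0},{"delta_pos":[0.001,0.102,0.004],"roll":0}]';python3 pic.py b1 .52 .03 .13;python3 d.py .512 .034 .062 .27
```

```text
clock: 8.95
tcp_pos: [0.5109, 0.0355, 0.0622]
ee_rot: [-1.574, 0.0, -1.301]
wrist_force: [-0.7, -0.0, -0.0]
gripper_width: 0.06
side origin 202 143 scale 4.0
top origin 192 131 scale 4.0
clock 9.05 tcp [0.5125 0.036  0.064 ] jaw 0.2697 F [0.4 0.2 0.5] T [-0.05 -0.16 -0.01] w 0.0602 q [ 0.14  0.63 -0.4   2.    0.42  0.59 -0.27]
delta [ 0.0018  0.002  -0.001 ] roll -0.0003
```

View pics/b1.png

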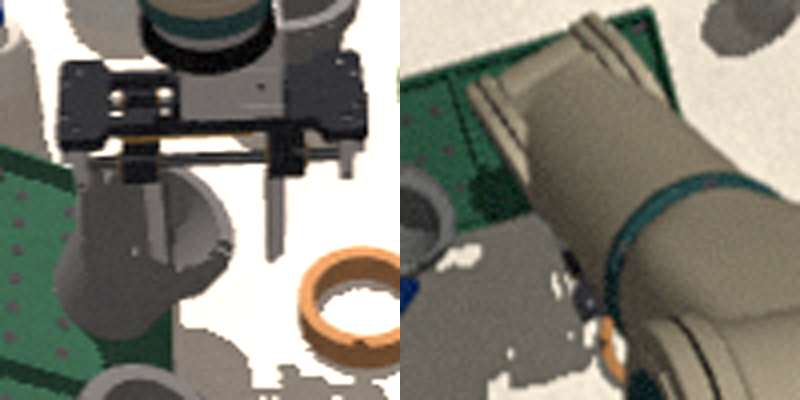

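```bash
python3 -m crank '[{"delta_pos":[0,0,0],"roll":0},{"delta_pos":[0,0,0],"roll":0},{"delta_pos":[0,0,0],"roll":0},{"delta_pos":[0,0,0],"roll":0},{"delta_pos":[0,0,0],"roll":0},{"delta_pos":[0,0,0],"roll":0}]' -1 8;python3 pic.py b2 .52 .03 .13;python3 d.py
```

```text
clock: 9.65
tcp_pos: [0.51, 0.0353, 0.0634]
ee_rot: [-1.575, -0.001, -1.301]
wrist_force: [-5.0, -1.5, 4.9]
gripper_width: 0.0195
side origin 202 143 scale 4.0
top origin 192 131 scale 4.0
clock 9.75 tcp [0.51   0.0353 0.0634] jaw 0.2698 F [-5.7 -0.4  5.1] T [-0.28  1.14  0.  ] w 0.0194 q [ 0.14  0.63 -0.4   2.    0.42  0.59 -0.27]
```

View pics/b2.png

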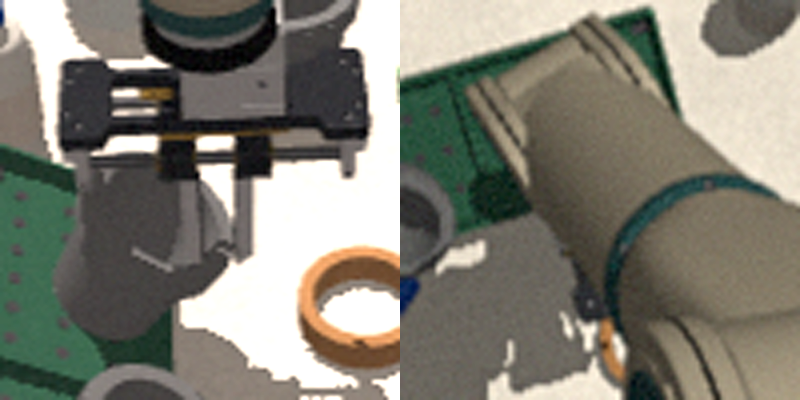

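```bash
python3 -m crank '[{"delta_pos":[0,-0.004,0],"roll":0},{"delta_pos":[0,-0.008,0],"roll":0},{"delta_pos":[0,-0.012,0],"roll":0},{"delta_pos":[0,-0.016,0],"roll":0}]' -1 15;python3 pic.py b3 .52 .03 .13;python3 d.py
```

```text
clock: 10.15
tcp_pos: [0.5139, 0.0366, 0.0804]
ee_rot: [-1.567, 0.0, -1.301]
wrist_force: [0.5, -0.4, 0.3]
gripper_width: 0.0154
side origin 202 143 scale 4.0
top origin 192 131 scale 4.0
clock 10.25 tcp [0.5138 0.0365 0.0805] jaw 0.27 F [-0.4  0.5  1. ] T [-0.03 -0.26  0.01] w 0.0154 q [ 0.15  0.61 -0.41  1.98  0.4   0.63 -0.25]
```

View pics/b3.png

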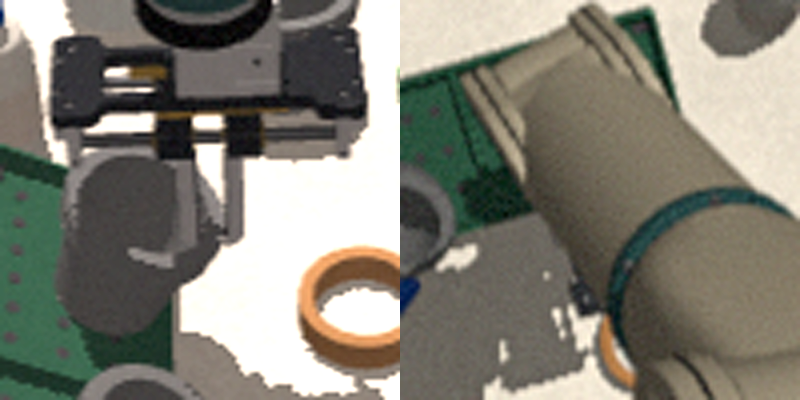

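```bash
python3 -m crank '[{"delta_pos":[0,0,0],"roll":0},{"delta_pos":[0,-0.01,0],"roll":0},{"delta_pos":[0,-0.02,0],"roll":0},{"delta_pos":[0,-0.03,0],"roll":0},{"delta_pos":[0,-0.03,0],"roll":0}]' -1 25;python3 pic.py b4 .52 .03 .13;python3 d.py
```

```text
clock: 10.75
tcp_pos: [0.5125, 0.036, 0.111]
ee_rot: [-1.569, -0.0, -1.301]
wrist_force: [0.4, 0.1, -1.9]
gripper_width: 0.0106
side origin 202 143 scale 4.0
top origin 192 131 scale 4.0
clock 10.85 tcp [0.5117 0.0358 0.1098] jaw 0.2698 F [ 1.3 -0.3 -1.9] T [-0.06  0.04 -0.  ] w 0.0104 q [ 0.18  0.57 -0.45  1.96  0.37  0.7  -0.22]
```

View pics/b4.png

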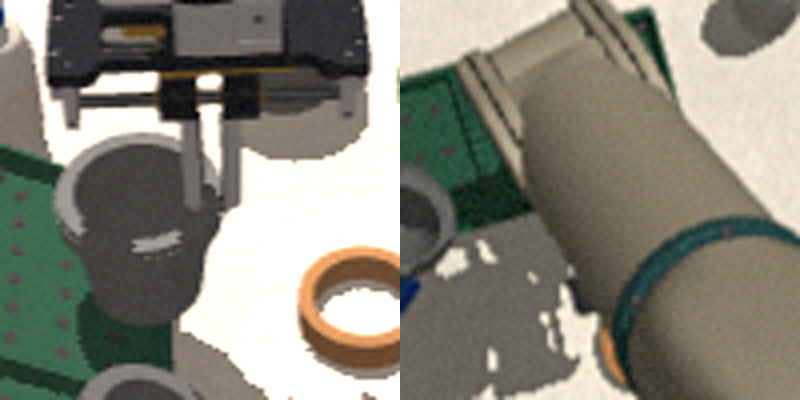

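```bash
python3 d.py .4797 -.2421 .20 .27; python3 -m crank '[{"delta_pos":[0,-0.03,0],"roll":0},{"delta_pos":[0,-0.06,0],"roll":0},{"delta_pos":[0,-0.09,0],"roll":0},{"delta_pos":[0,-0.09,0],"roll":0}]' -1 30;python3 d.py .4797 -.2421 .20 .27; python3 pic.py b5 .55 .04 .2 
```

```text
clock 10.85 tcp [0.5117 0.0358 0.1098] jaw 0.2698 F [ 1.3 -0.3 -1.9] T [-0.06  0.04 -0.  ] w 0.0104 q [ 0.18  0.57 -0.45  1.96  0.37  0.7  -0.22]
delta [ 0.2594 -0.0902 -0.105 ] roll -0.0002
clock: 11.25
tcp_pos: [0.5143, 0.0366, 0.2025]
ee_rot: [-1.565, -0.001, -1.301]
wrist_force: [0.4, -0.9, -1.2]
gripper_width: 0.0108
clock 11.25 tcp [0.5143 0.0366 0.2025] jaw 0.2698 F [ 0.4 -0.9 -1.2] T [-0.01 -0.06  0.  ] w 0.0108 q [ 0.24  0.44 -0.52  1.86  0.27  0.91 -0.14]
delta [ 0.2594  0.0022 -0.1077] roll -0.0002
side origin 188 123 scale 4.0
top origin 188 117 scale 4.0
```

View pics/b5.png

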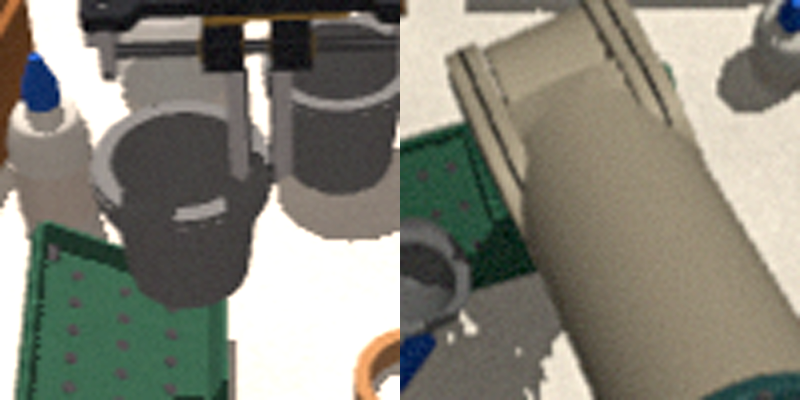

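```bash
python3 -m crank '[{"delta_pos":[0.013,0,-0.005],"roll":0},{"delta_pos":[0.048,0,-0.02],"roll":0},{"delta_pos":[0.084,0,-0.035],"roll":0},{"delta_pos":[0.12,0,-0.05],"roll":0},{"delta_pos":[0.156,0,-0.065],"roll":0},{"delta_pos":[0.192,0,-0.08],"roll":0},{"delta_pos":[0.228,0,-0.095],"roll":0},{"delta_pos":[0.25,0,-0.104],"roll":0}]';python3 -m crank '[{"delta_pos":[0.009,0,-0.004],"roll":0},{"delta_pos":[0.009,0,-0.004],"roll":0},{"delta_pos":[0.009,0,-0.004],"roll":0}]';python3 d.py .4797 -.2421 .20 .27; python3 pic.py b6 .52 -.23 .15 
```

```text
clock: 12.15
tcp_pos: [0.4754, -0.2372, 0.1976]
ee_rot: [-1.575, 0.001, -1.305]
wrist_force: [-0.7, -0.8, -0.6]
gripper_width: 0.0105
clock: 12.45
tcp_pos: [0.4768, -0.2408, 0.199]
ee_rot: [-1.571, 0.002, -1.299]
wrist_force: [0.8, 0.2, -1.3]
gripper_width: 0.0105
clock 12.45 tcp [ 0.4768 -0.2408  0.199 ] jaw 0.2714 F [ 0.8  0.2 -1.3] T [ 0.03 -0.09  0.01] w 0.0105 q [ 0.74  0.47 -0.48  1.81  0.27  0.93  0.42]
delta [ 0.0021 -0.001   0.0024] roll 0.0014
side origin 224 74 scale 4.0
top origin 276 128 scale 4.0
```

View pics/b6.png

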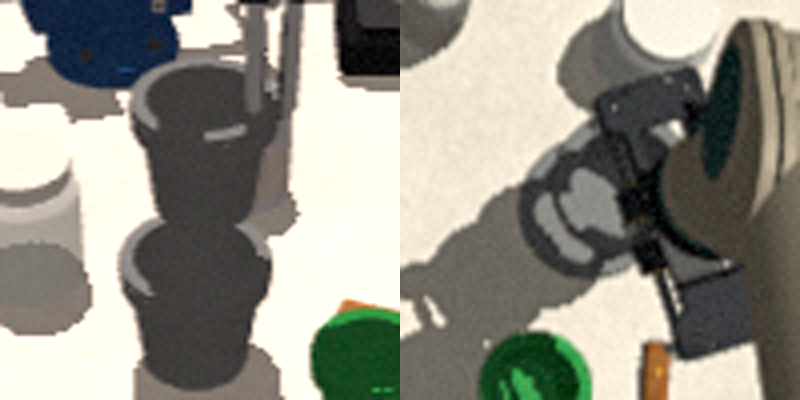

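```bash
python3 - <<'E'
from h import *
im,K,E=cam("side");cv2.imwrite("pics/b6s.png",im[:,:,::-1])
g=im.max(2).astype(int)
for v in list(range(90,130,3))+list(range(134,174,3)):
    r=g[v,245:300];d=np.where(r<75)[0]
    # subpixel-free run containing col 272
    c=27;l=c
    while l>0 and r[l-1]<100:l-=1
    q=c
    while q<54 and r[q+1]<100:q+=1
    print(v,245+l,245+q,(490+l+q)/2, r[c])
L=[.5236,-.23]
for z in(0,.05,.1,.14,.18,.22):print(z,proj(K,E,L+[z]).round(1))
E
```

```text
90 245 291 268.0 59
93 245 297 271.0 41
96 245 297 271.0 43
99 257 297 277.0 42
102 256 296 276.0 40
105 257 296 276.5 42
108 258 296 277.0 39
111 260 295 277.5 41
114 261 295 278.0 41
117 261 295 278.0 40
120 262 295 278.5 42
123 262 296 279.0 40
126 263 297 280.0 43
129 261 297 279.0 37
134 256 289 272.5 39
137 254 290 272.0 38
140 254 291 272.5 38
143 254 291 272.5 43
146 255 290 272.5 40
149 256 288 272.0 40
152 258 287 272.5 40
155 259 286 272.5 40
158 259 286 272.5 37
161 260 289 274.5 42
164 259 291 275.0 42
167 258 293 275.5 39
170 258 293 275.5 41
173 258 294 276.0 82
0 [273.3 162.8]
0.05 [273.4 150.7]
0.1 [273.4 137.9]
0.14 [273.5 127. ]
0.18 [273.5 115.6]
0.22 [273.5 103.6]
```

```bash
python3 - <<'E'
from h import *
im,K,E=cam("top");
I=cv2.convertScaleAbs(cv2.resize(im[140:210,290:370,::-1],(800,700),interpolation=cv2.INTER_CUBIC)[:600],alpha=2.2)
for c,r,z,col in(((.5236,-.23),.057,.1,(0,0,255)),((.5236,-.23),.051,.245,(0,255,0)),((.5236,-.23),.036,.157,(255,0,0))):
    P=np.array([proj(K,E,[c[0]+r*np.cos(t),c[1]+r*np.sin(t),z]) for t in np.linspace(0,6.28,60)])
    cv2.polylines(I,[np.int32((P+.5-[290,140])*10)],True,col,1)
cv2.imwrite("pics/b7.png",I)
E
```

```text
(no output)
```

View pics/b7.png

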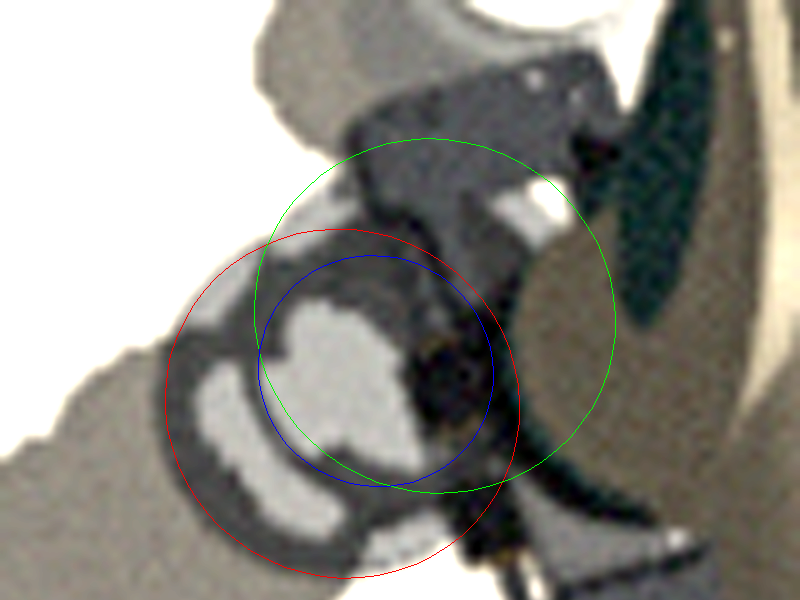

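```bash
python3 -m crank '[{"delta_pos":[0.0035,0,0.0053],"roll":0},{"delta_pos":[0.0035,0.03,0.0053],"roll":0},{"delta_pos":[0.0035,0.05,0.0053],"roll":0},{"delta_pos":[0.0035,0.056,0.0053],"roll":0},{"delta_pos":[0.0035,0.056,0.0053],"roll":0}]';python3 d.py; python3 pic.py b8 .52 -.23 .12 40
```

```text
clock: 13.15
tcp_pos: [0.4831, -0.2439, 0.1431]
ee_rot: [-1.572, 0.001, -1.3]
wrist_force: [0.3, 0.6, -0.3]
gripper_width: 0.0106
clock 13.15 tcp [ 0.4831 -0.2439  0.1431] jaw 0.2707 F [ 0.3  0.6 -0.3] T [-0.05 -0.07 -0.04] w 0.0106 q [ 0.72  0.55 -0.45  1.85  0.32  0.81  0.37]
side origin 234 92 scale 5.0
top origin 284 139 scale 5.0
```

View pics/b8.png

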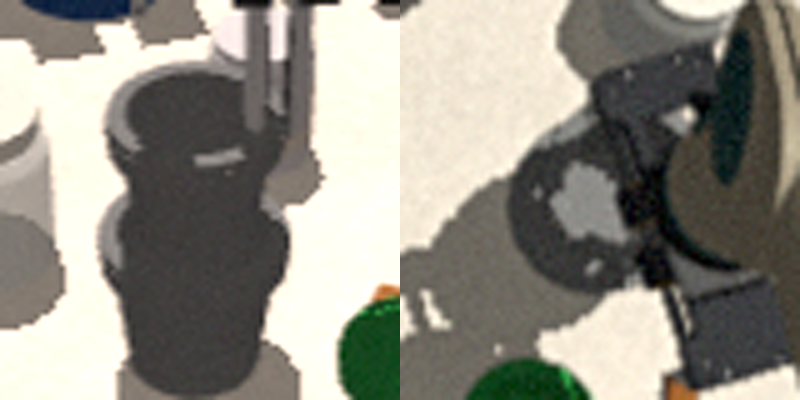

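```bash
python3 -m crank '[{"delta_pos":[0,0.008,0],"roll":0},{"delta_pos":[0,0.016,0],"roll":0},{"delta_pos":[0,0.024,0],"roll":0}]'; python3 -m crank '[{"delta_pos":[0,0.006,0],"roll":0},{"delta_pos":[0,0.012,0],"roll":0}]';python3 d.py; python3 pic.py b9 .52 -.23 .12 40
```

```text
clock: 13.55
tcp_pos: [0.4831, -0.2445, 0.1193]
ee_rot: [-1.57, -0.0, -1.301]
wrist_force: [-0.2, 0.6, -2.2]
gripper_width: 0.0102
clock: 13.75
tcp_pos: [0.4829, -0.2443, 0.1069]
ee_rot: [-1.571, 0.0, -1.301]
wrist_force: [-0.7, -0.3, -0.7]
gripper_width: 0.0106
clock 13.75 tcp [ 0.4829 -0.2443  0.1069] jaw 0.27 F [-0.7 -0.3 -0.7] T [-0.06 -0.01 -0.  ] w 0.0106 q [ 0.7   0.6  -0.42  1.89  0.35  0.73  0.34]
side origin 234 92 scale 5.0
top origin 284 139 scale 5.0
```

View pics/b9.png

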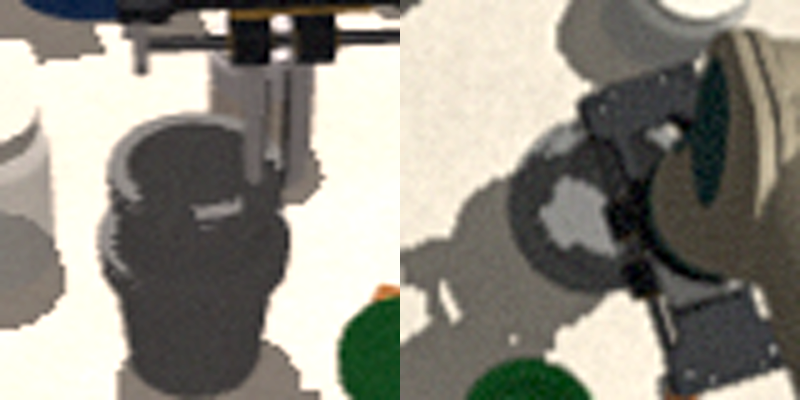

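Going in without contact. Continue in small steps with force checks.

```bash
for i in 1 2 3 ; do python3 -m crank '[{"delta_pos":[0,0.004,0],"roll":0},{"delta_pos":[0,0.007,0],"roll":0}]'|egrep 'tcp|force'; done; python3 pic.py b10 .52 -.23 .12 40
```

```text
tcp_pos: [0.4833, -0.2444, 0.1005]
wrist_force: [0.4, 1.1, -2.7]
tcp_pos: [0.4831, -0.2444, 0.0933]
wrist_force: [-0.4, 0.5, -2.0]
tcp_pos: [0.4831, -0.244, 0.0863]
wrist_force: [0.1, 1.1, -1.6]
side origin 234 92 scale 5.0
top origin 284 139 scale 5.0
```

View pics/b10.png

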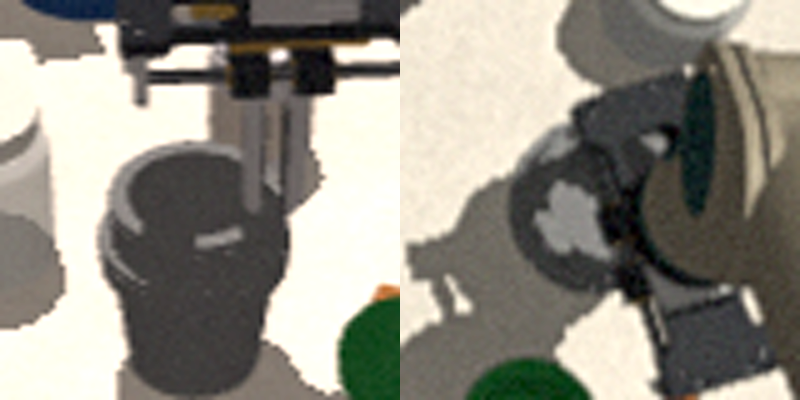

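```bash
for i in 1 2 3 ; do python3 -m crank '[{"delta_pos":[0,0.0025,0],"roll":0}]'|egrep 'tcp|force'; done; python3 pic.py b11 .52 -.23 .12 40
```

```text
tcp_pos: [0.4834, -0.2442, 0.0842]
wrist_force: [-0.8, 0.9, -0.7]
tcp_pos: [0.4831, -0.244, 0.0827]
wrist_force: [-6.7, 5.0, 30.7]
tcp_pos: [0.4832, -0.244, 0.0825]
wrist_force: [-10.6, 6.0, 45.2]
side origin 234 92 scale 5.0
top origin 284 139 scale 5.0
```

View pics/b11.png

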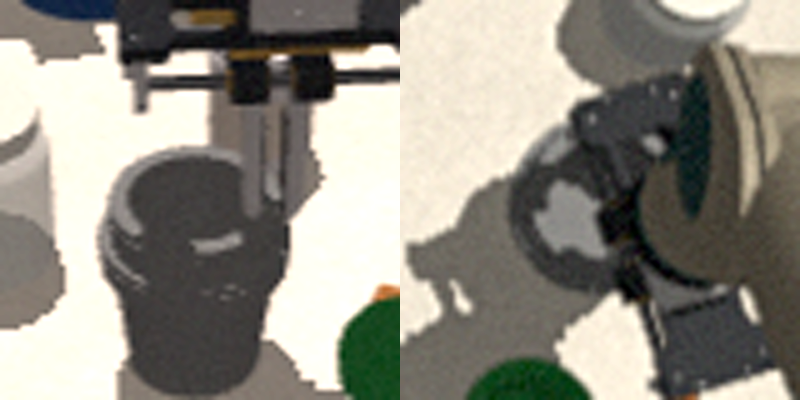

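```bash
python3 -m crank '[{"delta_pos":[0,-0.002,0],"roll":0},{"delta_pos":[0,-0.002,0],"roll":0},{"delta_pos":[0,-0.002,0],"roll":0}]' -0.4; python3 -m crank '[{"delta_pos":[0,-0.04,0],"roll":0},{"delta_pos":[0,-0.09,0],"roll":0},{"delta_pos":[0,-0.14,0],"roll":0},{"delta_pos":[-0.05,-0.14,-0.02],"roll":0},{"delta_pos":[-0.1,-0.14,-0.04],"roll":0},{"delta_pos":[-0.15,-0.14,-0.06],"roll":0},{"delta_pos":[-0.2,-0.14,-0.06],"roll":0}]'; python3 pic.py c1 .52 -.23 .12 32;python3 d.py
```

```text
clock: 15.25
tcp_pos: [0.4831, -0.2447, 0.081]
ee_rot: [-1.571, -0.0, -1.301]
wrist_force: [-0.4, -0.3, -0.2]
gripper_width: 0.0274
clock: 15.95
tcp_pos: [0.3728, -0.0776, 0.2207]
ee_rot: [-1.573, -0.0, -1.304]
wrist_force: [0.6, 0.4, 0.8]
gripper_width: 0.028
side origin 242 100 scale 6.25
top origin 292 147 scale 6.25
clock 16.05 tcp [ 0.3728 -0.0733  0.2212] jaw 0.2775 F [ 0.1 -0.8 -0. ] T [-0.09 -0.2   0.03] w 0.0283 q [ 0.61  0.22 -0.59  2.13  0.16  0.83  0.2 ]
```

View pics/c1.png

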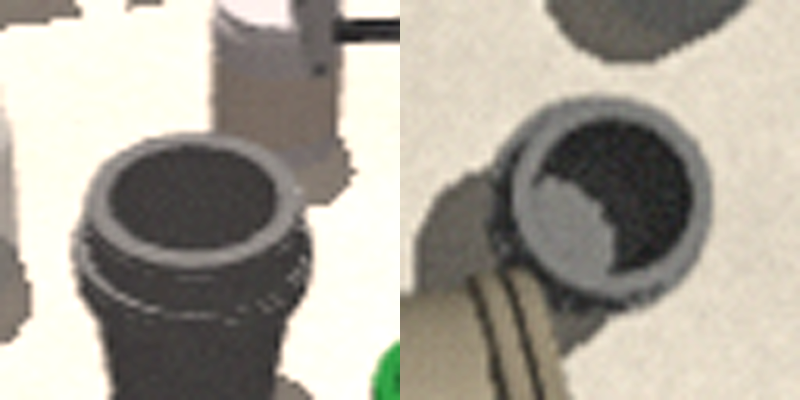

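```bash
python3 -m crank '[{"delta_pos":[0,0,0],"roll":0}]' 0.064 8 >/dev/null; python3 d.py .481 .187 .17 .27
```

```text
clock 16.15 tcp [ 0.3757 -0.0776  0.2212] jaw 0.2721 F [ 0.2 -0.2  0.8] T [-0.02 -0.17 -0.01] w 0.0334 q [ 0.61  0.22 -0.58  2.13  0.17  0.83  0.2 ]
delta [-0.2266  0.0511  0.1725] roll 0.0021
```

```bash
python3 -m crank '[{"delta_pos":[-0.227,0,0.173],"roll":0.002},{"delta_pos":[-0.227,0,0.173],"roll":0.002},{"delta_pos":[-0.227,0,0.173],"roll":0.002},{"delta_pos":[-0.227,0,0.173],"roll":0.002},{"delta_pos":[-0.227,0,0.173],"roll":0.002},{"delta_pos":[-0.227,0,0.173],"roll":0.002},{"delta_pos":[-0.227,0.05,0.173],"roll":0.002},{"delta_pos":[-0.227,0.05,0.173],"roll":0.002}]'; python3 -m crank '[{"delta_pos":[0,0,0],"roll":0},{"delta_pos":[0,0,0],"roll":0}]' >/dev/null;python3 d.py .481 .187 .051 .27
```

```text
clock: 16.95
tcp_pos: [0.4794, 0.1848, 0.166]
ee_rot: [-1.581, -0.001, -1.303]
wrist_force: [-1.5, -1.0, -0.3]
gripper_width: 0.0501
clock 17.15 tcp [0.4831 0.1863 0.1723] jaw 0.2657 F [0.6 0.3 1.1] T [-0.03 -0.1   0.02] w 0.0501 q [-0.02  0.5  -0.59  1.88  0.36  0.86 -0.52]
delta [-0.0012  0.1213 -0.0021] roll -0.0043
```

```bash
python3 -m crank '[{"delta_pos":[-0.001,0.04,-0.002],"roll":-0.004},{"delta_pos":[-0.001,0.075,-0.002],"roll":-0.004},{"delta_pos":[-0.001,0.1,-0.002],"roll":-0.004},{"delta_pos":[-0.001,0.12,-0.002],"roll":-0.004},{"delta_pos":[-0.001,0.12,-0.002],"roll":-0.004}]';python3 d.py .481 .187 .051 .27; python3 pic.py d1 .5 .19 .12
```

```text
clock: 17.65
tcp_pos: [0.4795, 0.1861, 0.0506]
ee_rot: [-1.572, -0.001, -1.3]
wrist_force: [-0.2, -0.2, 0.7]
gripper_width: 0.0497
clock 17.65 tcp [0.4795 0.1861 0.0506] jaw 0.2703 F [-0.2 -0.2  0.7] T [-0.03 -0.07 -0.  ] w 0.0497 q [-0.12  0.67 -0.46  2.    0.52  0.59 -0.66]
delta [-0.0004 -0.0004  0.0016] roll 0.0003
side origin 193 198 scale 4.0
top origin 142 138 scale 4.0
```

View pics/d1.png

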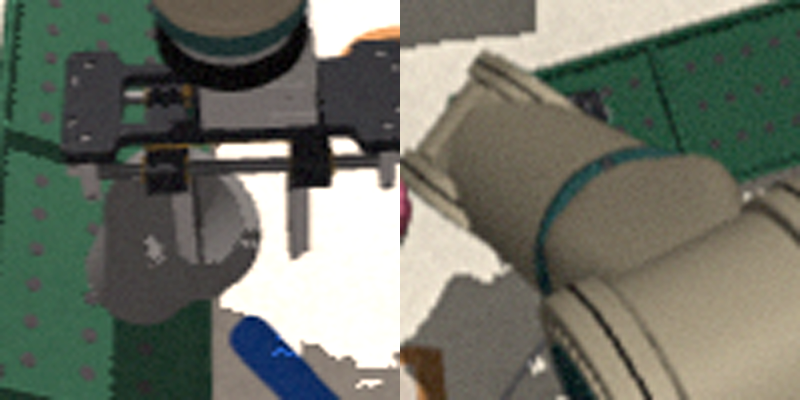

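```bash
python3 -m crank '[{"delta_pos":[0,0,0],"roll":0},{"delta_pos":[0,0,0],"roll":0},{"delta_pos":[0,0,0],"roll":0},{"delta_pos":[0,0,0],"roll":0},{"delta_pos":[0,0,0],"roll":0}]' -1 8;python3 -m crank '[{"delta_pos":[0,-0.004,0],"roll":0},{"delta_pos":[0,-0.008,0],"roll":0},{"delta_pos":[0,-0.012,0],"roll":0},{"delta_pos":[0,-0.016,0],"roll":0}]' -1 15;python3 pic.py d2 .5 .19 .12
```

```text
clock: 18.25
tcp_pos: [0.4798, 0.1876, 0.0515]
ee_rot: [-1.57, -0.0, -1.299]
wrist_force: [-0.5, -1.0, 3.5]
gripper_width: 0.0226
clock: 18.65
tcp_pos: [0.4796, 0.1877, 0.0675]
ee_rot: [-1.571, 0.0, -1.299]
wrist_force: [-0.0, 0.2, 0.4]
gripper_width: 0.0167
side origin 193 198 scale 4.0
top origin 142 138 scale 4.0
```

View pics/d2.png

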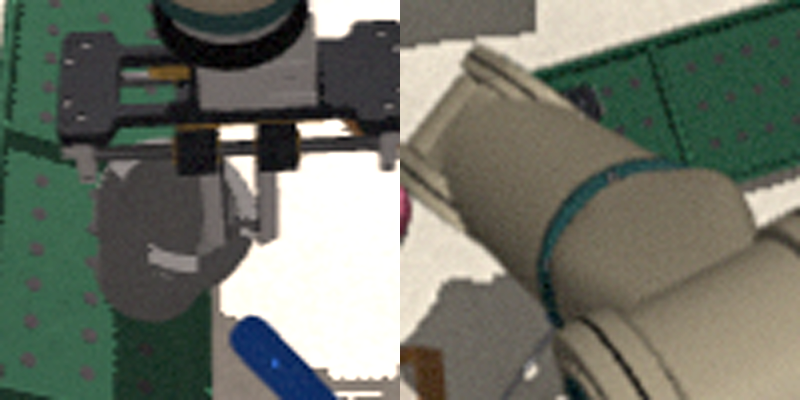

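```bash
python3 -m crank '[{"delta_pos":[0,0,0],"roll":0},{"delta_pos":[0,-0.01,0],"roll":0},{"delta_pos":[0,-0.02,0],"roll":0},{"delta_pos":[0,-0.03,0],"roll":0},{"delta_pos":[0,-0.04,0],"roll":0},{"delta_pos":[0,-0.04,0],"roll":0}]' -1 25;python3 pic.py d3 .5 .19 .12;python3 d.py
```

```text
clock: 19.35
tcp_pos: [0.4802, 0.1878, 0.1085]
ee_rot: [-1.569, 0.0, -1.299]
wrist_force: [-0.2, 0.1, -1.7]
gripper_width: 0.0106
side origin 193 198 scale 4.0
top origin 142 138 scale 4.0
clock 19.45 tcp [0.4795 0.1873 0.1073] jaw 0.2716 F [-0.4  0.2 -1.6] T [-0.05 -0.08 -0.02] w 0.011 q [-0.07  0.59 -0.53  1.96  0.44  0.72 -0.6 ]
```

View pics/d3.png

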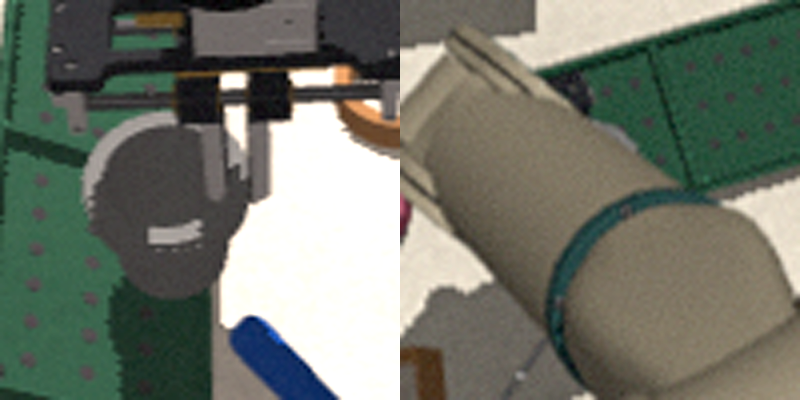

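```bash
python3 -m crank '[{"delta_pos":[0,-0.03,0],"roll":0},{"delta_pos":[0,-0.06,0],"roll":0},{"delta_pos":[0,-0.09,0],"roll":0},{"delta_pos":[0,-0.108,0],"roll":0},{"delta_pos":[0,-0.108,0],"roll":0}]' -1 30;python3 d.py .489 -.2425 .215 .27
```

```text
clock: 19.95
tcp_pos: [0.4808, 0.1882, 0.2168]
ee_rot: [-1.567, 0.0, -1.299]
wrist_force: [0.3, 0.6, -1.5]
gripper_width: 0.0108
clock 19.95 tcp [0.4808 0.1882 0.2168] jaw 0.2717 F [ 0.3  0.6 -1.5] T [-0.01 -0.05  0.  ] w 0.0108 q [ 0.01  0.45 -0.62  1.83  0.31  0.96 -0.48]
delta [ 0.4171  0.0013 -0.1077] roll 0.0017
```

```bash
python3 -m crank '[{"delta_pos":[0.013,0,-0.003],"roll":0.002},{"delta_pos":[0.042,0,-0.011],"roll":0.002},{"delta_pos":[0.08,0,-0.021],"roll":0.002},{"delta_pos":[0.118,0,-0.031],"roll":0.002},{"delta_pos":[0.157,0,-0.041],"roll":0.002},{"delta_pos":[0.196,0,-0.051],"roll":0.002},{"delta_pos":[0.235,0,-0.061],"roll":0.002},{"delta_pos":[0.274,0,-0.071],"roll":0.002}]';python3 -m crank '[{"delta_pos":[0.039,0,-0.01],"roll":0},{"delta_pos":[0.078,0,-0.02],"roll":0},{"delta_pos":[0.115,0,-0.03],"roll":0},{"delta_pos":[0.135,0,-0.035],"roll":0},{"delta_pos":[0.143,0,-0.037],"roll":0},{"delta_pos":[0.143,0,-0.037],"roll":0},{"delta_pos":[0.143,0,-0.037],"roll":0}]';python3 d.py .489 -.2425 .2 .27; python3 pic.py d4 .52 -.23 .16 
```

```text
clock: 20.75
tcp_pos: [0.4826, -0.0982, 0.2132]
ee_rot: [-1.574, 0.001, -1.302]
wrist_force: [-0.2, 1.0, -1.1]
gripper_width: 0.011
clock: 21.45
tcp_pos: [0.4867, -0.2415, 0.2144]
ee_rot: [-1.572, 0.002, -1.299]
wrist_force: [-0.9, 0.7, -0.3]
gripper_width: 0.0109
clock 21.45 tcp [ 0.4867 -0.2415  0.2144] jaw 0.2716 F [-0.9  0.7 -0.3] T [ 0.01 -0.06 -0.  ] w 0.0109 q [ 0.79  0.48 -0.57  1.76  0.3   0.99  0.38]
delta [0.0016 0.0144 0.0019] roll 0.0016
side origin 224 71 scale 4.0
top origin 277 127 scale 4.0
```

View pics/d4.png

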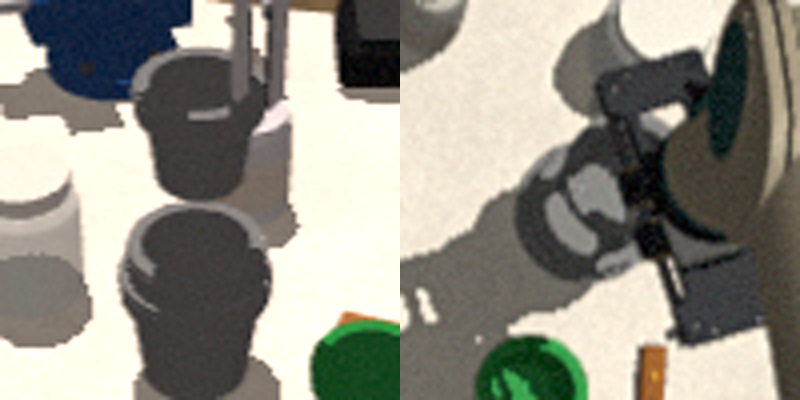

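```bash
python3 - <<'E'
from h import *
im,K,E=cam("top")
I=cv2.convertScaleAbs(cv2.resize(im[140:200,290:370,::-1],(800,600),interpolation=cv2.INTER_CUBIC),alpha=2.2)
for c,r,z,col in(((.5236,-.23),.051,.122,(0,0,255)),((.5236,-.23),.045,.257,(0,255,0))):
    P=np.array([proj(K,E,[c[0]+r*np.cos(t),c[1]+r*np.sin(t),z]) for t in np.linspace(0,6.28,60)])
    cv2.polylines(I,[np.int32((P+.5-[290,140])*10)],True,col,1)
cv2.imwrite("pics/d5.png",I)
E
```

```text
(no output)
```

View pics/d5.png

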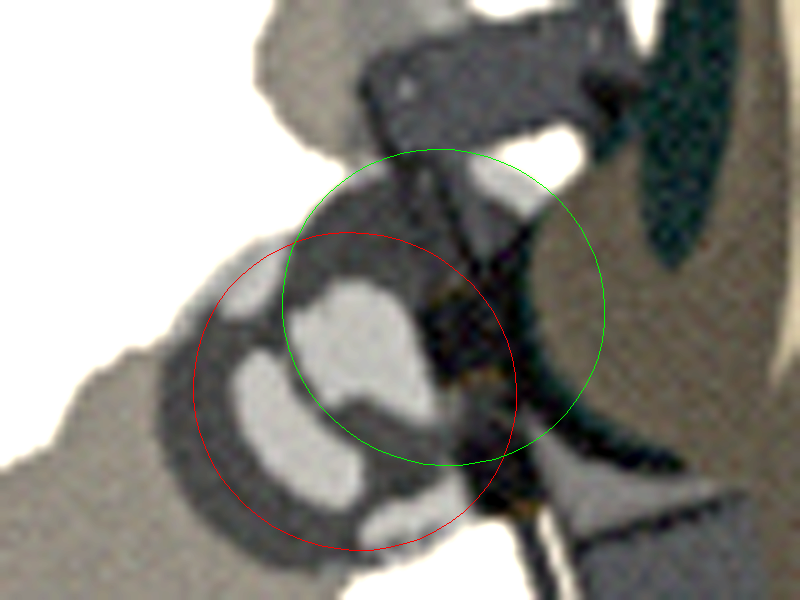

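```bash
python3 -m crank '[{"delta_pos":[0.0025,0,0.0053],"roll":0},{"delta_pos":[0.0025,0.025,0.0053],"roll":0},{"delta_pos":[0.0025,0.045,0.0053],"roll":0},{"delta_pos":[0.0025,0.05,0.0053],"roll":0},{"delta_pos":[0.0025,0.05,0.0053],"roll":0}]';python3 d.py; python3 pic.py d6 .52 -.23 .14 40
```

```text
clock: 22.1
tcp_pos: [0.493, -0.2436, 0.1647]
ee_rot: [-1.572, 0.001, -1.3]
wrist_force: [-0.1, 0.3, -1.2]
gripper_width: 0.0108
clock 22.1 tcp [ 0.493  -0.2436  0.1647] jaw 0.2708 F [-0.1  0.3 -1.2] T [-0.03 -0.04  0.01] w 0.0108 q [ 0.76  0.55 -0.54  1.81  0.35  0.88  0.33]
side origin 234 87 scale 5.0
top origin 286 138 scale 5.0
```

View pics/d6.png

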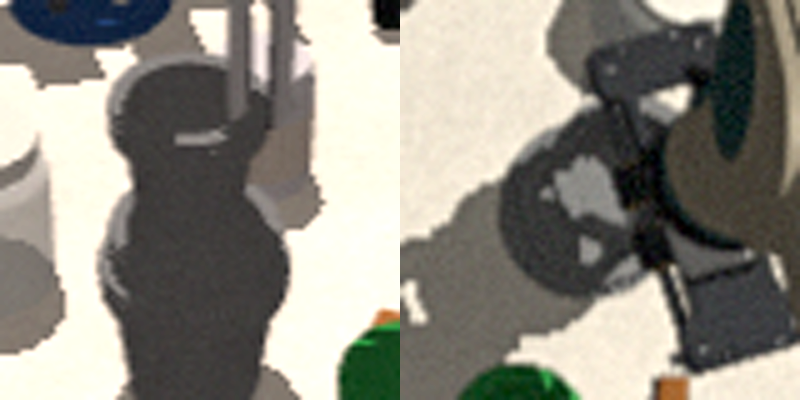

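```bash
python3 -m crank '[{"delta_pos":[0,0.008,-0.0015],"roll":0},{"delta_pos":[0,0.016,-0.0015],"roll":0},{"delta_pos":[0,0.024,-0.0015],"roll":0}]'|egrep 'tcp|force';  for i in 1 2 3; do python3 -m crank '[{"delta_pos":[0,0.004,0],"roll":0},{"delta_pos":[0,0.007,0],"roll":0}]'|egrep 'tcp|force'; done; python3 pic.py d7 .52 -.23 .14 40
```

```text
tcp_pos: [0.4915, -0.2448, 0.1407]
wrist_force: [-0.5, -0.5, -1.5]
tcp_pos: [0.4913, -0.2444, 0.1335]
wrist_force: [-0.1, 0.5, -1.8]
tcp_pos: [0.4916, -0.2446, 0.1268]
wrist_force: [-0.7, 0.6, -1.0]
tcp_pos: [0.4915, -0.2446, 0.1198]
wrist_force: [0.5, 1.1, -1.3]
side origin 234 87 scale 5.0
top origin 286 138 scale 5.0
```

View pics/d7.png

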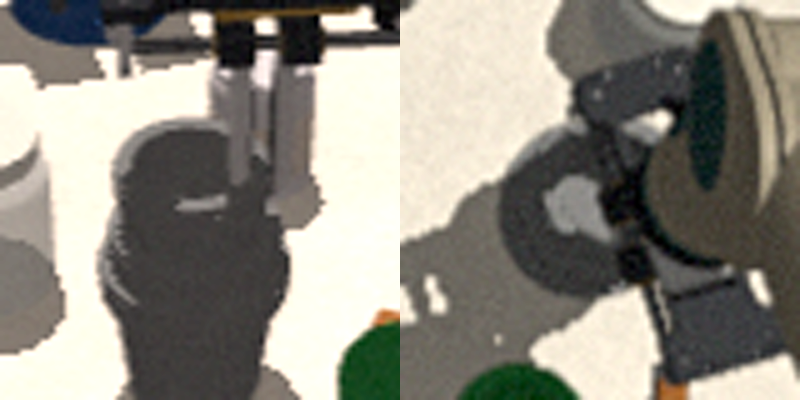

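```bash
for i in 1 2 3 4 5; do python3 -m crank '[{"delta_pos":[0,0.0025,0],"roll":0}]'|egrep 'tcp|force'; done; python3 pic.py d8 .52 -.23 .14 40
```

```text
tcp_pos: [0.4919, -0.2446, 0.1178]
wrist_force: [0.2, -1.0, -1.0]
tcp_pos: [0.4917, -0.2446, 0.1151]
wrist_force: [-0.4, 0.3, -0.9]
tcp_pos: [0.4916, -0.2446, 0.1125]
wrist_force: [-0.3, -0.2, -1.6]
tcp_pos: [0.4916, -0.2446, 0.1099]
wrist_force: [-0.3, -0.1, -1.1]
tcp_pos: [0.4916, -0.2445, 0.1074]
wrist_force: [-0.8, -0.5, -1.3]
side origin 234 87 scale 5.0
top origin 286 138 scale 5.0
```

View pics/d8.png

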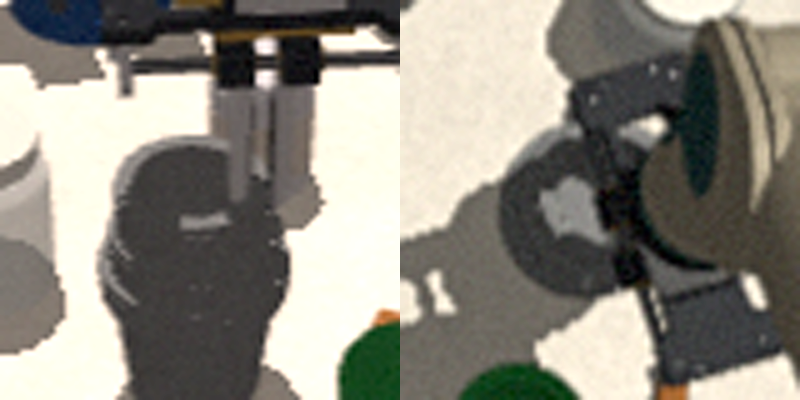

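```bash
for i in 1 2 3 4; do python3 -m crank '[{"delta_pos":[0,0.0015,0],"roll":0}]'|egrep 'tcp|force'; done; python3 pic.py d9 .52 -.23 .14 40
```

```text
tcp_pos: [0.4917, -0.2446, 0.1061]
wrist_force: [-0.0, 0.0, -0.9]
tcp_pos: [0.4917, -0.2446, 0.1046]
wrist_force: [0.5, 1.1, -1.5]
tcp_pos: [0.4916, -0.2446, 0.103]
wrist_force: [0.8, -0.4, -0.5]
tcp_pos: [0.4915, -0.2445, 0.1015]
wrist_force: [-0.2, -0.3, -0.7]
side origin 234 87 scale 5.0
top origin 286 138 scale 5.0
```

View pics/d9.png

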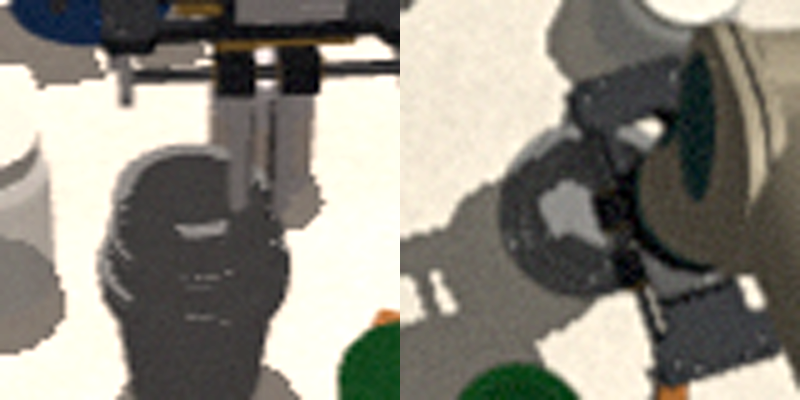

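```bash
for i in 1 2 3; do python3 -m crank '[{"delta_pos":[0,0.001,0],"roll":0}]'|egrep 'tcp|force'; done
```

```text
tcp_pos: [0.4914, -0.2445, 0.1006]
wrist_force: [-2.6, 0.2, 8.9]
tcp_pos: [0.4914, -0.2445, 0.1006]
wrist_force: [-3.5, 1.5, 16.3]
tcp_pos: [0.4914, -0.2446, 0.1005]
wrist_force: [-6.9, 1.9, 23.8]
```

Contact at expected seat height (~0.144 rim). Release and look.

```bash
python3 -m crank '[{"delta_pos":[0,-0.003,0],"roll":0},{"delta_pos":[0,-0.003,0],"roll":0},{"delta_pos":[0,-0.003,0],"roll":0},{"delta_pos":[0,-0.003,0],"roll":0}]' -0.4; python3 -m crank '[{"delta_pos":[0,-0.04,0],"roll":0},{"delta_pos":[0,-0.09,0],"roll":0},{"delta_pos":[0,-0.14,0],"roll":0},{"delta_pos":[-0.05,-0.14,-0.02],"roll":0},{"delta_pos":[-0.1,-0.14,-0.04],"roll":0},{"delta_pos":[-0.15,-0.14,-0.06],"roll":0},{"delta_pos":[-0.2,-0.14,-0.08],"roll":0}]'; python3 pic.py e1 .52 -.23 .12 32;python3 d.py
python3 - <<'E'
from h import *
for n in("side","top"):
    im,K,E=cam(n);cv2.imwrite(f"pics/{n}9.png",im[:,:,::-1])
    for z,r in((.1,.057),(.122,.051),(.144,.045)):
        P=np.array([proj(K,E,[.5236+r*np.cos(t),-.23+r*np.sin(t),z]) for t in np.linspace(0,6.28,90)])
        print(n,z,"cols",P[:,0].min().round(1),P[:,0].max().round(1),"rows",P[:,1].min().round(1),P[:,1].max().round(1))
E
```

```text
clock: 25.0
tcp_pos: [0.4915, -0.2446, 0.1014]
ee_rot: [-1.571, 0.0, -1.301]
wrist_force: [-0.3, 0.3, 0.9]
gripper_width: 0.0281
clock: 25.7
tcp_pos: [0.3691, -0.084, 0.2414]
ee_rot: [-1.571, -0.0, -1.301]
wrist_force: [0.9, 2.4, 0.4]
gripper_width: 0.0279
side origin 242 100 scale 6.25
top origin 292 147 scale 6.25
clock 25.8 tcp [ 0.3659 -0.0815  0.2414] jaw 0.2765 F [ 0.5 -0.3 -0.2] T [-0.07 -0.2  -0.02] w 0.0284 q [ 0.72  0.19 -0.68  2.11  0.16  0.89  0.23]
side 0.1 cols 254.3 292.6 rows 126.1 150.4
side 0.122 cols 256.1 290.9 rows 121.4 143.1
side 0.144 cols 257.9 289.0 rows 116.6 135.7
top 0.1 cols 306.0 341.5 rows 162.4 197.3
top 0.122 cols 308.9 341.2 rows 162.8 194.6
top 0.144 cols 311.8 340.8 rows 163.1 191.7
```

View pics/e1.png

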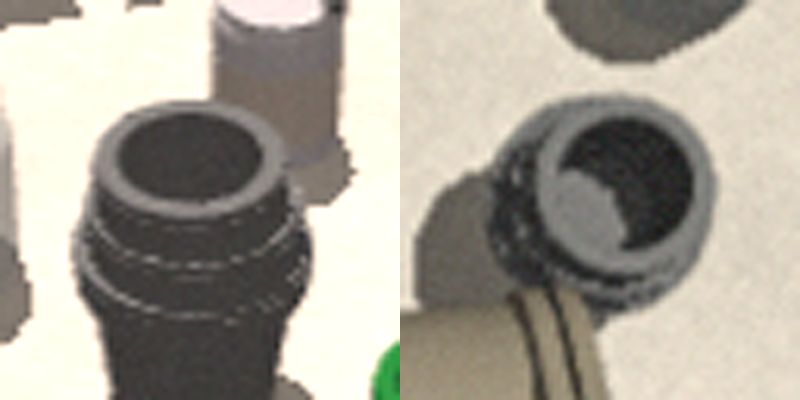

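```bash
python3 -m crank '[{"delta_pos":[0,0,0],"roll":0},{"delta_pos":[0,0,0],"roll":0}]' 0.426 20|tail -1; python3 d.py .525 -.231 .20 .27
```

```text
gripper_width: 0.0406
clock 26.1 tcp [ 0.3714 -0.0862  0.2415] jaw 0.2683 F [-0.8 -0.8  0.1] T [ 0.01 -0.1  -0.04] w 0.0406 q [ 0.73  0.2  -0.68  2.1   0.16  0.89  0.23]
delta [0.1803 0.0414 0.1097] roll -0.0017
```

```bash
python3 -m crank '[{"delta_pos":[0.18,0,0.11],"roll":0},{"delta_pos":[0.18,0,0.11],"roll":0},{"delta_pos":[0.18,0,0.11],"roll":0},{"delta_pos":[0.18,0,0.11],"roll":0},{"delta_pos":[0.18,0,0.11],"roll":0},{"delta_pos":[0.18,0.04,0.11],"roll":0},{"delta_pos":[0.18,0.06,0.11],"roll":0},{"delta_pos":[0.18,0.06,0.11],"roll":0}]';  python3 -m crank '[{"delta_pos":[0,0,0],"roll":0},{"delta_pos":[0,0,0],"roll":0}]' |tail -1;python3 d.py .525 -.231 .13 .27; python3 pic.py e2 .52 -.23 .16 40
```

```text
clock: 26.9
tcp_pos: [0.5219, -0.2293, 0.1781]
ee_rot: [-1.576, 0.005, -1.302]
wrist_force: [-1.0, 0.7, 0.4]
gripper_width: 0.0672
gripper_width: 0.067
clock 27.1 tcp [ 0.5255 -0.2298  0.1828] jaw 0.2698 F [-0.6  0.4 -0. ] T [-0.03 -0.06 -0.01] w 0.067 q [ 0.72  0.56 -0.56  1.72  0.35  0.95  0.3 ]
delta [ 0.001   0.0528 -0.0009] roll -0.0002
side origin 234 81 scale 5.0
top origin 287 137 scale 5.0
```

View pics/e2.png

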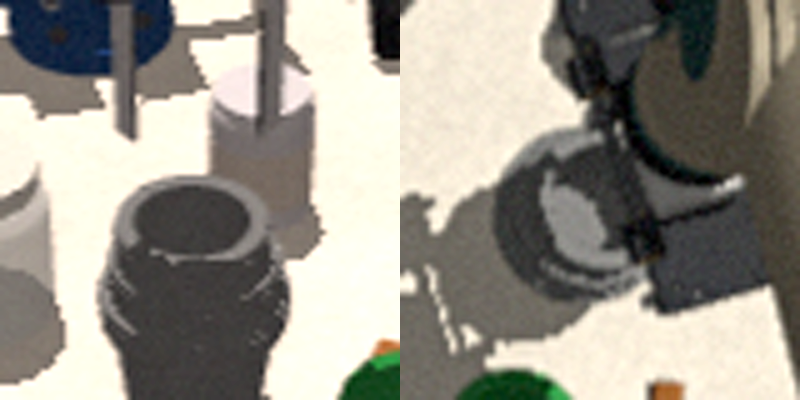

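```bash
python3 -m crank '[{"delta_pos":[0.001,0.025,0.001],"roll":0},{"delta_pos":[0.001,0.05,0.001],"roll":0},{"delta_pos":[0.001,0.059,0.001],"roll":0},{"delta_pos":[0.001,0.059,0.001],"roll":0}]'|egrep 'tcp|force'; for i in 1 2 3 4; do python3 -m crank '[{"delta_pos":[0,0.001,0],"roll":0}]'|egrep 'tcp|force'; done
```

```text
tcp_pos: [0.5252, -0.2301, 0.1222]
wrist_force: [0.2, 0.2, 0.0]
tcp_pos: [0.5267, -0.2304, 0.1228]
wrist_force: [0.2, -0.1, -0.3]
tcp_pos: [0.5267, -0.2305, 0.1219]
wrist_force: [0.5, 0.0, -0.0]
tcp_pos: [0.5264, -0.2304, 0.1205]
wrist_force: [-0.5, -0.2, 0.3]
tcp_pos: [0.5261, -0.2304, 0.1192]
wrist_force: [0.1, -0.4, -0.4]
```

```bash
for i in 1 2 3; do python3 -m crank '[{"delta_pos":[0,0.001,0],"roll":0}]'|egrep 'tcp|force'; done
```

```text
tcp_pos: [0.526, -0.2304, 0.1183]
wrist_force: [-2.1, 0.6, 11.8]
tcp_pos: [0.526, -0.2304, 0.1182]
wrist_force: [-3.0, -0.1, 17.8]
tcp_pos: [0.526, -0.2305, 0.1181]
wrist_force: [-6.0, 1.5, 24.0]
```

```bash
python3 -m crank '[{"delta_pos":[0,-0.02,0],"roll":0},{"delta_pos":[0,-0.06,0],"roll":0},{"delta_pos":[0,-0.11,0],"roll":0},{"delta_pos":[-0.05,-0.11,-0.03],"roll":0},{"delta_pos":[-0.1,-0.11,-0.06],"roll":0},{"delta_pos":[-0.15,-0.11,-0.09],"roll":0},{"delta_pos":[-0.2,-0.11,-0.12],"roll":0},{"delta_pos":[-0.2,-0.11,-0.12],"roll":0}]'; python3 pic.py f1 .52 -.23 .12 32
python3 - <<'E'
from h import *
im,_,_=cam("top");im2,_,_=cam("side")
cv2.imwrite("pics/f2.png",np.hstack([cv2.resize(im[:,:,::-1],(400,300)),cv2.resize(im2[:,:,::-1],(400,300))]))
E
```

```text
clock: 29.1
tcp_pos: [0.3538, -0.0677, 0.2255]
ee_rot: [-1.572, -0.001, -1.299]
wrist_force: [-0.3, -0.5, -0.3]
gripper_width: 0.0673
side origin 242 100 scale 6.25
top origin 292 147 scale 6.25
```

View pics/f1.png

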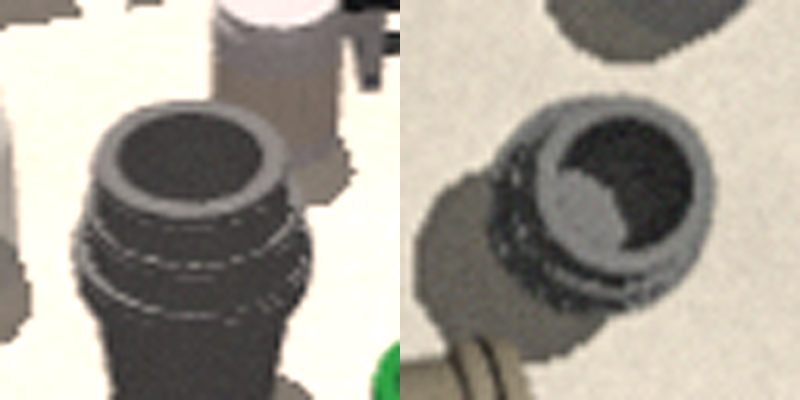

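View pics/f2.png

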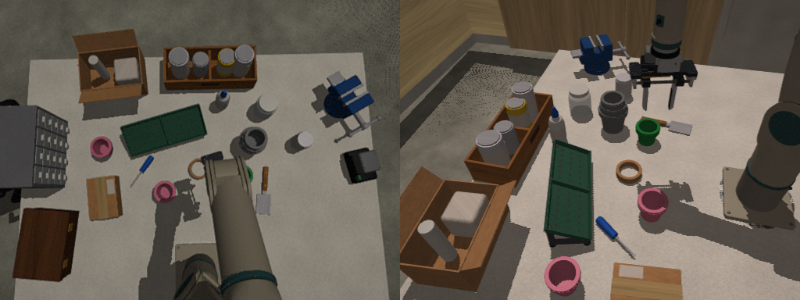

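The pictures show the nest upright at the side-view crop centre (190, 158), with even collars, and nothing else disturbed. I'm handing the job in.

```bash
python3 -c "
from workcell import ticket;print(ticket.finish_job())"
```

```text
the job is handed in; nothing more can be done
None
```

The three grey pots are nested: I took the middle pot off the rack and set it into the largest, then set the smallest into the middle one. I handed the job in at about 29 s of the 64 s.

**How it went:**
- I pinched each pot at the front of its collar. Closing the pads while lifting turned it upright, and the opening read about 10.6 mm against the 11 mm collar.
- The first grasp missed because the fingertips are about 26 mm higher than the reported TCP. I found this by touching the table with closed fingers, which briefly read about 61 N at the wrist, under the 120 N limit. I corrected for it after that. The fingers closed on air, and the pot did not appear to move.

**Last checks:**
- **Seating:** I pressed both sides of the top rim with the two fingers. They met firm contact at a rim height of 144 mm, which is the fully nested height. The middle pot's rim, measured in the side view before the smallest went in, agreed with its expected 122 mm.
- **Straightness:** The final pictures show all collars level. The smallest pot's rim sits about 1 px (1–2 mm) from where I predicted in the side view.
- **Other objects:** The final pictures show no other object visibly moved, except the green pot and the end of the knife, which the arm partly hid from the top camera. Both look in place in the side view. The gripper was clear of everything at hand-in.

No final check failed.

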